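Peel a formed cover off the stack for a packed fuse tin

TASK

Seat the small tin flat in the matching pocket of the green cradle and let go of it. Then take the blue cover off the top of the sticky stack by its upright pull tab: peel it, raising the tab corner about 3 cm first while the opposite corner still rests on the stack, and leave the white cover below where it is. Finish holding the cover by its tab, level and still, centred and squared over the cradle about 10 cm above it, touching nothing else; do not put it down, and leave the multimeter, reel and cutter alone.

Things in the scene. Friction and masses are not known exactly. Their poses are not given: they have to be found in the camera images.
- fuse_tin: small loose flat tin, cream with a label, 44 (its x) x 64 (its y) x 17 mm high over all (the solid body to grip: 42 x 62 x 14). Origin: centre of its underside, z up. It may go into the pocket either way round (half a turn makes no difference).
- cradle: fixed green block 92 (x) x 112 (y) x 13 mm high with an orange line round a rectangular pocket in its middle. The pocket is 46 (x) x 66 (y) mm, 7 mm deep, with a chamfered mouth. Origin: centre of its underside, on the table; z up; its x is the short side.
- pocket_floor (a point): centre of the pocket's floor, 6 mm above the table; axes as the cradle's. The seated tin's origin comes here.
- stack_stand: fixed dark stand that carries the two nested covers: plate 92 (x) x 112 (y) mm, top 14 mm above the table. Origin: centre of its underside; x and y along those of the covers at the start.
- top_cover: top blue formed cover, loose, 80 g: flange 92 (x) x 112 (y) x 2.5 mm, 22 mm dome on it, corner lugs 6 mm down. Origin: centre of the flange's underside, 28.5 mm above the table at the start; z up. Nests 8.5 mm above the lower cover and clings to it by friction at its four lugs, a few N each; a corner raised by over 6 mm no longer clings, so raise the tab corner first.
- tab_grip (a point): middle of its upright pull tab, (57, 67, 12) mm in the cover's frame (axes as the cover's): a rib outside the (+x, +y) corner, 9 mm thick, 28 mm long, 24 mm high from the flange's underside up, running outward at 45 degrees between the cover's +x and +y. Fingers close across the 9 mm; the space beside and under the tab is free down to the table.
- far_corner (a point): the top cover's corner opposite the tab, at the flange's underside, (-46, -56, 0) mm in the cover's frame: the pivot of the peel
- lower_cover: the like cover under the top one, white, with its tab at the opposite (-x, -y) corner; clings more strongly to the stand and must stay there. Origin: centre of its flange's underside, 20 mm above the table.
- multimeter: yellow and black multimeter, 148x69x41 mm; loose bystander. Origin: centre of its underside.
- solder_reel: blue and silver reel of solder, 55 mm across, 40 mm high; loose bystander. Origin: centre of its underside.
- side_cutter: red-handled side cutter, 134x49x13 mm; loose bystander. Origin: centre of its underside.

How it is judged:
By the outcome, as a careful person would: the job done as asked, in the order asked, and still so for the second after the job is handed in, while the arm keeps its last pose, push and grip.
It also fails if it takes over 54 s, if anything falls off the work surface, if the arm or the gripper's body presses on something with over 40 N, if the wrist force passes 120 N, or if a joint passes its speed limit or range.

ROBOT

A 6-joint arm with a two-finger parallel gripper is mounted at the origin on a cart in front of the work surface, level with it; the furniture and walls round the work are solid. World frame = base frame: x ahead of the robot, y to its left, z up, the work surface at z = 0. Lengths are in m, angles in rad, forces in N, time in s.
With the tool pointing down it reaches from about 0.3 to 0.875 m from the base axis. Payload 6.4 kg.
Tool frame: the origin (TCP) lies on the centre line of the jaws, within the pads' length; the fingertips stand 8 mm ahead of it and the grasp point (between the pads) lies 11 mm behind it; z points along the fingers, y is the line along which they close (so a half turn about z gives the same grasp; the last joint's range is limited). The gripper opens to 85 mm and grips with 20 to 120 N. Pads are 22 mm wide; open, the fingers measure 114 mm over their backs; the gripper's body (76 mm by 85 mm) begins 54 mm behind the grasp point. The pads swing forward as they close: fully open they stand 13 mm farther back than shut.
Start: joints at [-1.471, 0.181, 1.607, -0, 1.354, -0.206], TCP at [0.173, -0.548, 0.239] pointing down, gripper open.
Joint ranges: [-2.99, 2.99], [-0.89, 2.07], [0.3, 2.58], [-1.14, 4.28], [0, 2.63], [-3.12, 3.12]. Speed limits (rad/s): [2.57, 2.57, 3.01, 3.14, 3.14, 3.14].

INTERFACE

Orientations are given as a unit quaternion [x, y, z, w].
In Python, from bench import robot, snapshot, sign_off gives the robot as it stands.
- The arm moves only by the tool arm_command, never from a script. Its argument "plan" is a list of rows, each an object of numbers: "claw": the finger opening in m, from 0 to 0.0854; "dx", "dy", "dz": the shift along the tool's x, y, z in m; "yaw": the turn about the tool's z in rad. A call has 1 to 20 rows; each row shifts and turns the commanded pose from where the row before left it, along the tool's axes as they then stand; what a row does not reach is not made up. A row lasts 1/8 s, in which the tool goes at most 62.5 mm and 10.7 degrees, less where a joint would pass 70% of its speed; a pose out of reach is approached as far as the arm can. A call is refused whole if a number of a shift passes 0.0625 or a number of a turn 0.188, either way. A call with a gripper value outside its range is refused whole. The fingers move at their own pace and stop on an object; "force" is the grip in N (left out, the last holds). Time passes only in rows, so rows that do not move let the fingers close. It gives the time, the measured TCP pose, the force, the opening and the grip force at its end, in the units of the state.
- robot.observe(): the state, without advancing time (a new reading comes with each control period).
- snapshot(name): name is "scene" or "top" or "wrist"; returns a dict with "pixels" (384x512x3 uint8, red, green, blue), "intrinsics" (3x3 intrinsics, pixels), "dist_coeffs" ([k1, k2, p1, p2, k3] as OpenCV has them; the pictures are not rectified), "cam_to_world" (4x4, takes a point from camera to world coordinates); the wrist camera has in their place "mount" (4x4, takes a point from camera to tool coordinates, whose origin is the TCP and whose axes are the flange's). Camera axes: x right, y down, z forward; pixel columns grow to the right and rows downward; lengths in m; the calibration is good to about 2 mm. A picture is of the moment at which its call begins: read the wrist's pose just before it. There is no depth.
- sign_off(): hands the job in; it is judged then, once.
The state is a dict: "clock": time; "joints": joint angles; "joint_velocities": joint speeds; "effort": joint torques, N m; "ee_pos": TCP position; "eef_rot": TCP orientation; "ft_force": force on the tool from outside, world axes, zero at the start; "ft_torque": the same for the moment, N m; "width": finger opening in m; "grip_force": force on a finger pad.
Only numpy, scipy, OpenCV 4.12 (cv2) and the standard library are available. Lean on these libraries where they do the work, as an engineer would, in place of code of your own. Each camera call takes 0.05 s, during which the arm holds its last target. There are 200 camera calls.

## Working session

There is one attempt and no reset: what is moved stays moved. The work goes in short steps, Python scripts to look and compute and a tool call to move; the robot and the scene stay as the last step left them, time stands still between calls to the robot, and variables do not carry over. Pictures are saved under pics/ and viewed, at most 10 in all, crops included, and the job is handed in when it is done.

Besides the shell and the picture viewer there is one more tool, called after "Request:" as name([rows], argument=value, ...), one row to a line, values as JSON. arm_command: Moves the arm, as the interface text tells. Its arguments: {"type":"object","properties":{"plan":{"type":"array","items":{"type":"object","properties":{"claw":{"type":"number"},"dx":{"type":"number"},"dy":{"type":"number"},"dz":{"type":"number"},"yaw":{"type":"number"}}}},"force":{"type":"number"}},"required":["plan"]}

```bash
mkdir -p pics
python3 - <<'E'
from bench import robot, snapshot
import cv2, numpy as np, pickle
print(robot.observe())
d={}
for n in ("scene","top"):
    s=snapshot(n); d[n]=s
    cv2.imwrite(f"pics/{n}0.png",s["pixels"][:,:,::-1])
    print(n,s["intrinsics"],s["dist_coeffs"],s["cam_to_world"])
pickle.dump(d,open("d0.pkl","wb"))
im=cv2.resize(d["top"]["pixels"][:,:,::-1],(800,600)); cv2.imwrite("pics/top0b.png",im)
E
```

```text
{'clock': 0.0, 'joints': array([-1.47127586e+00,  1.81532886e-01,  1.60800074e+00, -1.89369496e-05,
        1.35382728e+00, -2.06318234e-01]), 'joint_velocities': array([ 5.89237445e-04,  4.75647221e-04, -7.70997615e-05, -2.88033817e-04,
       -7.72554821e-04, -1.07780758e-03]), 'effort': array([ 1.44872181e-03, -4.44857061e+01, -3.51336908e+01, -2.63992379e-04,
        8.67529248e-03,  8.27989197e-06]), 'ee_pos': array([ 0.17307437, -0.54776348,  0.23839225]), 'eef_rot': array([ 9.88329905e-01,  1.52326024e-01,  3.79575946e-05, -8.83362661e-04]), 'ft_force': array([-0.3150792 ,  0.75069951,  0.27940168]), 'ft_torque': array([0.05225104, 0.00714393, 0.03959428]), 'grip_force': 0.0, 'width': 0.08550210633685072}
scene [[404.72341034   0.         249.38790696]
 [  0.         404.72341034 188.94834857]
 [  0.           0.           1.        ]] [0.03354126 0.         0.         0.         0.        ] [[-0.89734912 -0.24714027  0.36563129  0.04832785]
 [-0.44097294  0.5350346  -0.72061143  0.90901304]
 [-0.01753329 -0.80787354 -0.589095    0.79565644]
 [ 0.          0.          0.          1.        ]]
top [[453.86332854   0.         252.65056568]
 [  0.         453.86332854 192.93340931]
 [  0.           0.           1.        ]] [0.00912922 0.         0.         0.         0.        ] [[-1.79982034e-02 -9.97505590e-01  6.82543928e-02  4.46280076e-01]
 [-9.99837927e-01  1.79269138e-02 -1.65688479e-03 -9.52987815e-03]
 [ 4.29161223e-04 -6.82731515e-02 -9.97666574e-01  1.42149625e+00]
 [ 0.00000000e+00  0.00000000e+00  0.00000000e+00  1.00000000e+00]]
```

View pics/top0b.png

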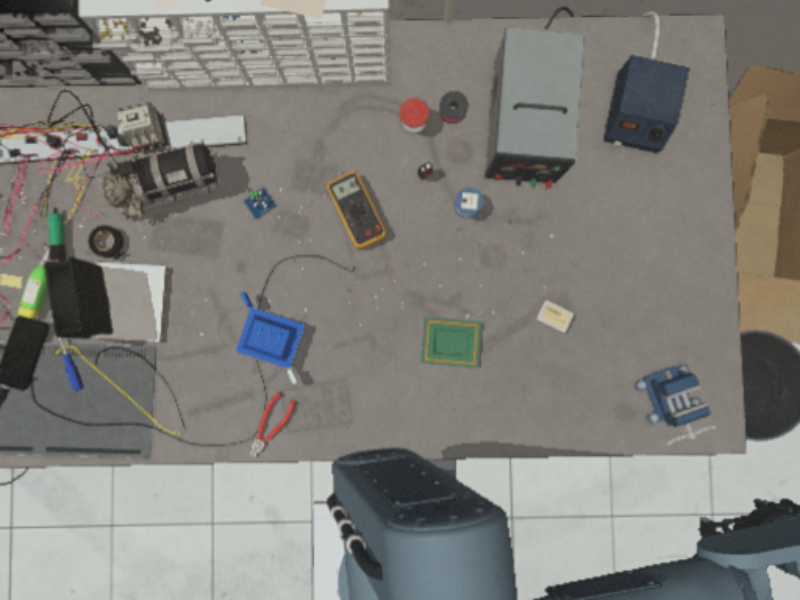

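View pics/scene0.png

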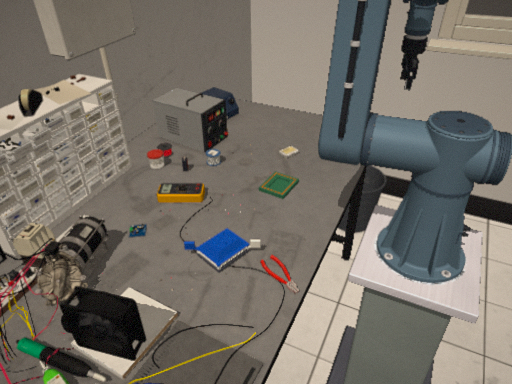

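The top view (800x600) shows the blue cover at (270,337) with its tab at (246,300), the white tab at (293,376), the cradle at (452,342) and the tin at (556,316). The multimeter, reel and cutter are clear of these.

```bash
cat > h.py <<'E'
import cv2, numpy as np
def rays(s,uv,T=None):
    T=s["cam_to_world"] if T is None else T
    p=cv2.undistortPoints(np.array(uv,float).reshape(-1,1,2),s["intrinsics"],np.array(s["dist_coeffs"],float))[:,0]
    d=np.c_[p,np.ones(len(p))]@T[:3,:3].T
    return T[:3,3],d
def plane(s,uv,z,T=None):
    o,d=rays(s,uv,T); return o+d*((z-o[2])/d[:,2])[:,None]
def mask(s,lo,hi,roi):
    h=cv2.cvtColor(s["pixels"],cv2.COLOR_RGB2HSV); m=cv2.inRange(h,np.array(lo),np.array(hi))
    x0,y0,x1,y1=roi; k=np.zeros_like(m); k[y0:y1,x0:x1]=m[y0:y1,x0:x1]
    n,l,st,c=cv2.connectedComponentsWithStats(k)
    i=1+np.argmax(st[1:,4]); return (l==i).astype(np.uint8)
def rect(s,m,z,T=None):
    c=max(cv2.findContours(m,cv2.RETR_EXTERNAL,cv2.CHAIN_APPROX_NONE)[0],key=cv2.contourArea)
    P=plane(s,c.reshape(-1,2),z,T)[:,:2]
    (x,y),(w,h),a=cv2.minAreaRect((P*1000).astype(np.float32))
    if w>h: w,h,a=h,w,a+90   # a: direction of short side
    return x,y,w,h,(a+90)%180-90
E
python3 - <<'E'
import pickle; from h import *
s=pickle.load(open("d0.pkl","rb"))["top"]
print("cradle",rect(s,mask(s,(40,90,40),(90,255,255),(260,190,320,250)),.013))
print("tin",rect(s,mask(s,(12,20,150),(35,160,255),(335,185,375,220)),.016))
m=mask(s,(100,150,80),(125,255,255),(145,180,200,245))
print("cover",m.sum(),rect(s,cv2.morphologyEx(m,cv2.MORPH_OPEN,np.ones((9,9))),.031))
t=mask(s,(100,150,60),(125,255,255),(148,182,164,198))
print("tabpx",t.sum(),rect(s,t,.047))
for z in (.03,.047): print(plane(s,[np.mean(np.nonzero(t)[::-1],1)],z))
h=cv2.cvtColor(s["pixels"],cv2.COLOR_RGB2HSV); print(h[202,356],h[217,290])
E
```

```text
cradle (461.7223815917969, -130.7350616455078, 42.150821685791016, 57.595706939697266, 4.67801570892334)
tin (508.2913513183594, -327.5177917480469, 43.27544021606445, 62.14894485473633, -27.84056854248047)
cover 997 (470.6128234863281, 245.1446990966797, 74.95972442626953, 92.59320831298828, -6.74517822265625)
tabpx 22 (546.6199951171875, 275.64129638671875, 5.984403133392334, 33.00624465942383, -60.76112747192383)
[[0.54903143 0.27966623 0.03      ]]
[[0.54777611 0.2761331  0.047     ]]
[ 22  71 197] [ 70  89 123]
```

Request:
arm_command([
  {"dx":0.0386,"dy":-0.0109,"claw":0.0854},
  {"dx":0.0386,"dy":-0.0109},
  {"dx":0.0386,"dy":-0.0109},
  {"dx":0.0386,"dy":-0.0109},
  {"dx":0.0386,"dy":-0.0109},
  {"dx":0.0386,"dy":-0.0109},
  {"dx":0.0386,"dy":-0.0109},
  {"dx":0.0386,"dy":-0.0109},
  {"dx":0.0386,"dy":-0.0109},
  {"dx":0.0386,"dy":-0.0109},
  {"yaw":-0.156,"dz":0.01},
  {"yaw":-0.156,"dz":0.01},
  {"yaw":-0.156,"dz":0.01},
  {"yaw":-0.156,"dz":0.01},
  {"yaw":-0.156},
  {},
], force=40)

```text
validation failed for argument at $.pl...
```

```bash
cat >> h.py <<'E'
from scipy.spatial.transform import Rotation as R
import pickle
def look(name):
    from bench import robot, snapshot
    o=robot.observe(); s=snapshot("wrist")
    T=np.eye(4); T[:3,:3]=R.from_quat(o["eef_rot"]).as_matrix(); T[:3,3]=o["ee_pos"]
    s["cam_to_world"]=T@s["mount"]; s["obs"]=o
    pickle.dump(s,open(name+".pkl","wb")); cv2.imwrite(f"pics/{name}.png",s["pixels"][:,:,::-1]); 
    x=R.from_quat(o["eef_rot"]).as_matrix()[:,0]
    print("clk",o["clock"],"tcp",o["ee_pos"].round(4),"theta",np.degrees(np.arctan2(x[1],x[0])).round(2),"w",o["width"],"F",o["ft_force"].round(2),"grip",o["grip_force"])
    return s
def delta(o,goal,theta):  # tool shifts at the present theta to goal xyz, yaw to theta (deg)
    M=R.from_quat(o["eef_rot"]).as_matrix(); t=np.degrees(np.arctan2(M[1,0],M[0,0]))
    print("tool shift",(M.T@(np.array(goal)-o["ee_pos"])).round(4),"yaw",np.radians(t-theta).round(4))
E
python3 - <<'E'
from h import *
s=look("w1"); print(s["mount"])
E
```

```text
clk 0.1 tcp [ 0.1731 -0.5478  0.2385] theta 17.52 w 0.08542840638958159 F [ 0.04 -0.15  0.06] grip 0.0
[[-9.71754818e-04 -9.62774859e-01 -2.70302842e-01  6.82349687e-02]
 [ 9.99999517e-01 -8.95844416e-04 -4.04205394e-04  6.09977187e-04]
 [ 1.47009499e-04 -2.70303104e-01  9.62775265e-01 -1.34783762e-01]
 [ 0.00000000e+00  0.00000000e+00  0.00000000e+00  1.00000000e+00]]
```

View pics/w1.png

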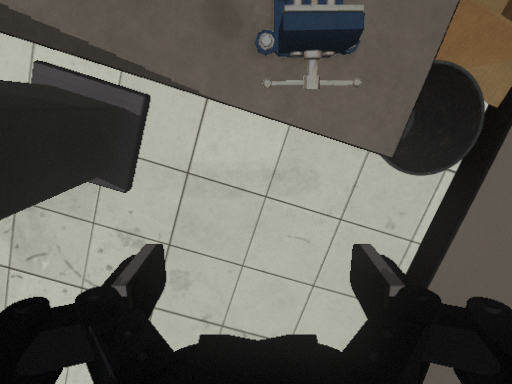

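The wrist view shows the fingers at (150,270) and (370,270), with no target in sight. The move was refused, so I'll give every field in each row.

Request:
arm_command([
  {"dx":0.0386,"dy":-0.0109,"dz":0,"yaw":0,"claw":0.085},
  {"dx":0.0386,"dy":-0.0109,"dz":0,"yaw":0,"claw":0.085},
  {"dx":0.0386,"dy":-0.0109,"dz":0,"yaw":0,"claw":0.085},
  {"dx":0.0386,"dy":-0.0109,"dz":0,"yaw":0,"claw":0.085},
  {"dx":0.0386,"dy":-0.0109,"dz":0,"yaw":0,"claw":0.085},
  {"dx":0.0386,"dy":-0.0109,"dz":0,"yaw":0,"claw":0.085},
  {"dx":0.0386,"dy":-0.0109,"dz":0,"yaw":0,"claw":0.085},
  {"dx":0.0386,"dy":-0.0109,"dz":0,"yaw":0,"claw":0.085},
  {"dx":0.0386,"dy":-0.0109,"dz":0,"yaw":0,"claw":0.085},
  {"dx":0.0386,"dy":-0.0109,"dz":0,"yaw":0,"claw":0.085},
  {"dx":0,"dy":0,"dz":0.01,"yaw":-0.156,"claw":0.085},
  {"dx":0,"dy":0,"dz":0.01,"yaw":-0.156,"claw":0.085},
  {"dx":0,"dy":0,"dz":0.01,"yaw":-0.156,"claw":0.085},
  {"dx":0,"dy":0,"dz":0.01,"yaw":-0.156,"claw":0.085},
  {"dx":0,"dy":0,"dz":0,"yaw":-0.156,"claw":0.085},
  {"dx":0,"dy":0,"dz":0,"yaw":0,"claw":0.085},
], force=40)

```text
clock: 2.15
ee_pos: [0.5082, -0.328, 0.1988]
eef_rot: [0.857, 0.516, -0.0, -0.0]
ft_force: [1.7, 0.0, 0.1]
width: 0.0845
grip_force: 0.0
```

Run:
```python
from h import *
s=look("w2")
m=mask(s,(12,20,140),(35,160,255),(0,0,512,384))
ys,xs=np.nonzero(m);print(m.sum(),xs.min(),xs.max(),ys.min(),ys.max())
r=rect(s,cv2.morphologyEx(m,cv2.MORPH_CLOSE,np.ones((15,15))),.015);print(r)
delta(s["obs"],[r[0]/1e3,r[1]/1e3,.014],r[4]+90)
```

```text
clk 2.15 tcp [ 0.5082 -0.328   0.1988] theta 62.13 w 0.08447445262593248 F [1.73 0.02 0.13] grip 0.0
9359 404 511 84 286
(683.6318359375, -451.9084167480469, 118.35757446289062, 220.53106689453125, -15.455490112304688)
tool shift [-0.0276  0.2131  0.1846] yaw -0.2167
```

View pics/w2.png

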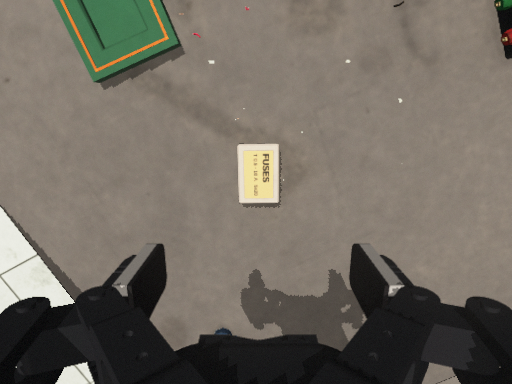

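The tin lies at (259,174), nearly square to the fingers, and the cradle corner shows at upper left. My mask caught the box instead, so I'll limit the region.

Run:
```python
from h import *
s=pickle.load(open("w2.pkl","rb"))
m=mask(s,(0,0,150),(180,255,255),(225,130,295,215))
m=cv2.morphologyEx(m,cv2.MORPH_OPEN,np.ones((5,5)))
for z in (.014,.017):
    r=rect(s,m,z);print(m.sum(),r)
delta(s["obs"],[r[0]/1e3,r[1]/1e3,.014],r[4]+90)
```

```text
2276 (508.68096923828125, -327.15411376953125, 42.50921630859375, 62.83058547973633, -26.925823211669922)
2276 (508.97772216796875, -326.6011657714844, 42.110164642333984, 62.24079132080078, -26.925853729248047)
tool shift [0.0015 0.0002 0.1848] yaw -0.0165
```

Request:
arm_command([
  {"dx":0.001,"dy":0,"dz":0.04,"yaw":-0.0165,"claw":0.085},
  {"dx":0,"dy":0,"dz":0.05,"yaw":0,"claw":0.07},
  {"dx":0,"dy":0,"dz":0.05,"yaw":0,"claw":0.06},
  {"dx":0,"dy":0,"dz":0.025,"yaw":0,"claw":0.06},
  {"dx":0,"dy":0,"dz":0.01,"yaw":0,"claw":0.06},
  {"dx":0,"dy":0,"dz":0.01,"yaw":0,"claw":0.06},
  {"dx":0,"dy":0,"dz":0,"yaw":0,"claw":0.03},
  {"dx":0,"dy":0,"dz":0,"yaw":0,"claw":0.03},
  {"dx":0,"dy":0,"dz":0,"yaw":0,"claw":0.03},
  {"dx":0,"dy":0,"dz":0,"yaw":0,"claw":0.03},
], force=40)

```text
clock: 3.45
ee_pos: [0.5093, -0.3276, 0.015]
eef_rot: [0.852, 0.524, 0.0, 0.001]
ft_force: [-0.6, 0.8, 3.8]
width: 0.0406
grip_force: 40.6
```

Run:
```python
from h import *
s=look("w3")
delta(s["obs"],[.462,-.131,.17],94.7)
```

```text
clk 3.45 tcp [ 0.5093 -0.3276  0.015 ] theta 63.15 w 0.040560015886748346 F [-0.62  0.8   3.82] grip 40.644235610961914
tool shift [ 0.1541 -0.1308 -0.1552] yaw -0.5506
```

Request:
arm_command([
  {"dx":0,"dy":0,"dz":-0.02,"yaw":0,"claw":0.03},
  {"dx":0,"dy":0,"dz":-0.045,"yaw":0,"claw":0.03},
  {"dx":0,"dy":0,"dz":-0.05,"yaw":0,"claw":0.03},
  {"dx":0.031,"dy":-0.026,"dz":-0.04,"yaw":0,"claw":0.03},
  {"dx":0.031,"dy":-0.026,"dz":0,"yaw":0,"claw":0.03},
  {"dx":0.031,"dy":-0.026,"dz":0,"yaw":0,"claw":0.03},
  {"dx":0.031,"dy":-0.026,"dz":0,"yaw":0,"claw":0.03},
  {"dx":0.03,"dy":-0.026,"dz":0,"yaw":0,"claw":0.03},
  {"dx":0,"dy":0,"dz":0,"yaw":-0.14,"claw":0.03},
  {"dx":0,"dy":0,"dz":0,"yaw":-0.14,"claw":0.03},
  {"dx":0,"dy":0,"dz":0,"yaw":-0.14,"claw":0.03},
  {"dx":0,"dy":0,"dz":0,"yaw":-0.13,"claw":0.03},
  {"dx":0,"dy":0,"dz":0,"yaw":0,"claw":0.03},
], force=40)

```text
clock: 5.12
ee_pos: [0.4625, -0.1312, 0.1703]
eef_rot: [0.678, 0.735, 0.0, 0.001]
ft_force: [-0.6, -0.7, 0.2]
width: 0.0402
grip_force: 40.6
```

Run:
```python
from h import *
s=look("w4")
m=mask(s,(5,150,140),(22,255,255),(60,0,460,384)) # orange line
ys,xs=np.nonzero(m);print("orange",m.sum(),xs.min(),xs.max(),ys.min(),ys.max()); print(rect(s,m,.013))
m=mask(s,(40,90,30),(90,255,255),(0,0,512,384)); ys,xs=np.nonzero(m);print("green",m.sum(),xs.min(),xs.max(),ys.min(),ys.max());
```

```text
clk 5.125 tcp [ 0.4625 -0.1312  0.1703] theta 94.61 w 0.04022094297366429 F [-0.61 -0.65  0.21] grip 40.63425600528717
orange 644 212 309 109 191
(462.1247863769531, -110.46463012695312, 78.56267547607422, 78.78874969482422, 83.90324401855469)
green 5052 217 305 113 187
```

View pics/w4.png

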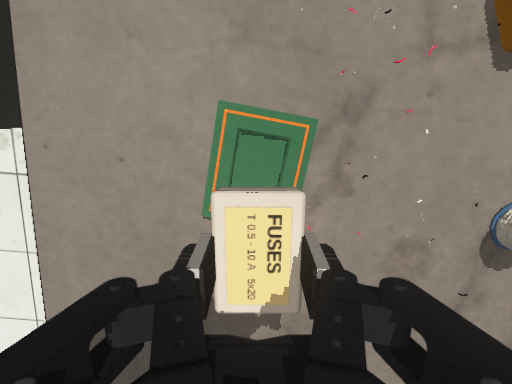

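The tin is held squarely at (259,250). Behind it the cradle's orange line shows corners at (225,110) and (309,125), turned about 8° relative to the tin.

```bash
cat > cr.py <<'E'
from h import *
s=pickle.load(open("w4.pkl","rb")); M=R.from_quat(s["obs"]["eef_rot"]).as_matrix(); tcp=s["obs"]["ee_pos"]
m=mask(s,(5,150,140),(22,255,255),(60,0,460,384)); ys,xs=np.nonzero(m)
P=plane(s,np.c_[xs,ys],.013)[:,:2]*1e3
Q=(P-tcp[:2]*1e3)@M[:2,:2]   # tool x (image up), y
# sides by image: rough classify with contour lines
px=np.c_[xs,ys]
def fit(sel):
    vx,vy,x,y=cv2.fitLine(Q[sel].astype(np.float32),cv2.DIST_HUBER,0,.01,.01).ravel(); a=np.arctan2(vy,vx)
    print(sel.sum(),(x,y),np.degrees(a)); return np.array([x,y]),np.array([vx,vy])
top=(ys<109+ (xs-225)*.18+5)&(xs>228)&(xs<303)
left=(xs<228)&(ys>118); right=(xs>285)&(ys>132)
L,T,Rr=fit(left),fit(top),fit(right)
t=tcp
print("theta",np.degrees(np.arctan2(M[1,0],M[0,0])))
d=(L[1]*np.sign(L[1][0])+Rr[1]*np.sign(Rr[1][0])); d/=np.linalg.norm(d); n=np.array([-d[1],d[0]])
w=abs((L[0]-Rr[0])@n); mid=(L[0]+Rr[0])@n/2; tp=T[0]@d
half_long=w/2+10; c=mid*n+(tp-half_long)*d
print("width",w,"dir deg tool",np.degrees(np.arctan2(d[1],d[0])),"centre tool",c,"world",tcp[:2]*1e3+M[:2,:2]@c)
# tin in grip
h=cv2.cvtColor(s["pixels"],cv2.COLOR_RGB2HSV)
k=mask(s,(0,0,140),(180,170,255),(205,180,310,325)); k=cv2.morphologyEx(k,cv2.MORPH_OPEN,np.ones((5,5)))
x,y,ww,hh,a=rect(s,k,tcp[2]-.015+.016); print("tin",ww,hh,a,M[:2,:2].T@(np.array([x,y])-tcp[:2]*1e3))
# top camera check
s0=pickle.load(open("d0.pkl","rb"))["top"]
o=mask(s0,(8,90,90),(30,255,255),(262,195,318,245)); print("top orange",o.sum(),rect(s0,o,.013))
h0=cv2.cvtColor(s0["pixels"],cv2.COLOR_RGB2HSV); g=cv2.inRange(h0,np.array((10,80,60)),np.array((95,255,255))); k=np.zeros_like(g); k[195:245,262:318]=g[195:245,262:318]; print("block",k.astype(bool).sum(),rect(s0,k,.01))
E
python3 cr.py
```

```text
203 (np.float32(24.26411), np.float32(-36.781715)) 10.714424
222 (np.float32(58.252926), np.float32(7.1625414)) -79.26902
150 (np.float32(19.984661), np.float32(39.9121)) 10.792375
theta 94.60833446123003
width 76.14549 dir deg tool 10.753399 centre tool [10.792654 -0.5869  ] world [ 461.08976022 -120.50785039]
tin 42.87558364868164 63.529029846191406 4.545374393463135 [ 0.57365113 -0.155632  ]
top orange 167 (460.69610595703125, -121.12376403808594, 81.36976623535156, 99.94573211669922, -5.971763610839844)
block 775 (459.85333251953125, -121.54676055908203, 83.97531127929688, 108.97064971923828, -6.202796936035156)
```

Run:
```python
from h import *
s=pickle.load(open("w4.pkl","rb")); delta(s["obs"],[.461,-.1212,.045],83.86)
```

```text
tool shift [ 0.0102 -0.0009  0.1253] yaw 0.1876
```

Request:
arm_command([
  {"dx":0.0102,"dy":-0.0009,"dz":0,"yaw":0,"claw":0.03},
  {"dx":0,"dy":0,"dz":0.04,"yaw":0.094,"claw":0.03},
  {"dx":0,"dy":0,"dz":0.04,"yaw":0.0936,"claw":0.03},
  {"dx":0,"dy":0,"dz":0.03,"yaw":0,"claw":0.03},
  {"dx":0,"dy":0,"dz":0.015,"yaw":0,"claw":0.03},
  {"dx":0,"dy":0,"dz":0,"yaw":0,"claw":0.03},
  {"dx":0,"dy":0,"dz":0,"yaw":0,"claw":0.03},
])

```text
clock: 6.05
ee_pos: [0.4617, -0.1215, 0.0455]
eef_rot: [0.744, 0.669, 0.0, 0.001]
ft_force: [-0.3, 0.4, -0.1]
width: 0.0404
grip_force: 40.6
```

Run:
```python
from h import *
s=look("w5"); cv2.imwrite("pics/w5c.png",cv2.resize(s["pixels"][120:384,130:400,::-1],None,fx=2.2,fy=2.2))
```

```text
clk 6.05 tcp [ 0.4617 -0.1215  0.0455] theta 83.92 w 0.040366786041246036 F [-0.27  0.4  -0.09] grip 40.62101662158966
```

View pics/w5c.png

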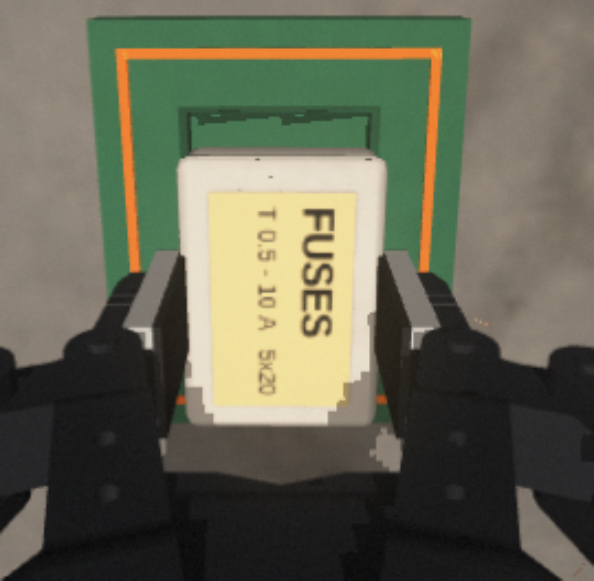

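The crop shows the tin square over the pocket. The orange line's top side is at crop row 54, and its bottom side is just visible at row 400, so I can measure the long direction directly.

Run:
```python
from h import *
s=pickle.load(open("w5.pkl","rb")); M=R.from_quat(s["obs"]["eef_rot"]).as_matrix(); tcp=s["obs"]["ee_pos"]
h=cv2.cvtColor(s["pixels"],cv2.COLOR_RGB2HSV); m=cv2.inRange(h,np.array((5,150,120)),np.array((20,255,255)))
ys,xs=np.nonzero(m); k=(xs>170)&(xs<340)&(ys>135)&(ys<310); xs,ys=xs[k],ys[k]
Q=(plane(s,np.c_[xs,ys],.013)-tcp)[:,:2]@M[:2,:2]*1e3
f=lambda sel:(sel.sum(),Q[sel].mean(0).round(2),np.degrees(np.arctan2(*cv2.fitLine(Q[sel].astype(np.float32),2,0,.01,.01).ravel()[[1,0]])).round(2))
print("L",f((xs<195)&(ys>155)&(ys<240)));print("R",f((xs>320)&(ys>155)&(ys<240)));print("T",f((ys<150)&(xs>195)&(xs<320)));print("B",f(ys>290))
k=mask(s,(0,0,120),(180,190,255),(205,180,312,320)); k[:, :]=cv2.morphologyEx(k,cv2.MORPH_OPEN,np.ones((7,7)))
x,y,w,hh,a=rect(s,k,tcp[2]-.015+.015); print("tin",w,hh,a+90-83.92,M[:2,:2].T@(np.array([x,y])-tcp[:2]*1e3))
```

```text
L (np.int64(398), array([ 19.23, -38.67]), np.float32(0.01))
R (np.int64(398), array([19.16, 37.61]), np.float32(-0.07))
T (np.int64(620), array([4.876e+01, 3.000e-02]), np.float32(-89.93))
B (np.int64(27), array([-47.65,  -1.3 ]), np.float32(89.7))
tin 45.566226959228516 64.94703674316406 -0.08306304931640796 [ 0.52102521 -1.23744933]
```

Request:
arm_command([
  {"dx":0,"dy":-0.0003,"dz":0.01,"yaw":0,"claw":0.03},
  {"dx":0,"dy":0,"dz":0.004,"yaw":0,"claw":0.03},
  {"dx":0,"dy":0,"dz":0.003,"yaw":0,"claw":0.03},
  {"dx":0,"dy":0,"dz":0.003,"yaw":0,"claw":0.03},
  {"dx":0,"dy":0,"dz":0.002,"yaw":0,"claw":0.03},
  {"dx":0,"dy":0,"dz":0.001,"yaw":0,"claw":0.03},
  {"dx":0,"dy":0,"dz":0,"yaw":0,"claw":0.03},
])

```text
clock: 6.98
ee_pos: [0.4604, -0.1211, 0.0213]
eef_rot: [0.744, 0.669, -0.0, -0.0]
ft_force: [-0.6, -0.1, -0.9]
width: 0.0406
grip_force: 40.6
```

Request:
arm_command([
  {"dx":0,"dy":0,"dz":0.0005,"yaw":0,"claw":0.03},
  {"dx":0,"dy":0,"dz":0,"yaw":0,"claw":0.055},
  {"dx":0,"dy":0,"dz":0,"yaw":0,"claw":0.06},
  {"dx":0,"dy":0,"dz":0,"yaw":0,"claw":0.07},
  {"dx":0,"dy":0,"dz":-0.015,"yaw":0,"claw":0.07},
  {"dx":0,"dy":0,"dz":-0.05,"yaw":0,"claw":0.07},
  {"dx":0,"dy":0,"dz":-0.05,"yaw":0,"claw":0.07},
  {"dx":-0.04,"dy":0,"dz":-0.03,"yaw":0,"claw":0.07},
  {"dx":0,"dy":0,"dz":0,"yaw":0,"claw":0.07},
])

```text
clock: 8.1
ee_pos: [0.4582, -0.1639, 0.1701]
eef_rot: [0.744, 0.668, 0.001, 0.004]
ft_force: [0.3, 0.3, 0.4]
width: 0.0701
grip_force: 0.0
```

Run:
```python
from h import *
s=look("w6"); p=s["pixels"][:240,120:400,::-1]
cv2.imwrite("pics/w6c.png",cv2.resize(p,None,fx=2.2,fy=2.2))
delta(s["obs"],[.5,.245,.25],32)
```

```text
clk 8.1 tcp [ 0.4582 -0.1639  0.1701] theta 83.8 w 0.0701260459779514 F [0.33 0.26 0.37] grip 0.0
tool shift [ 0.4106 -0.002  -0.0817] yaw 0.9041
```

View pics/w6c.png

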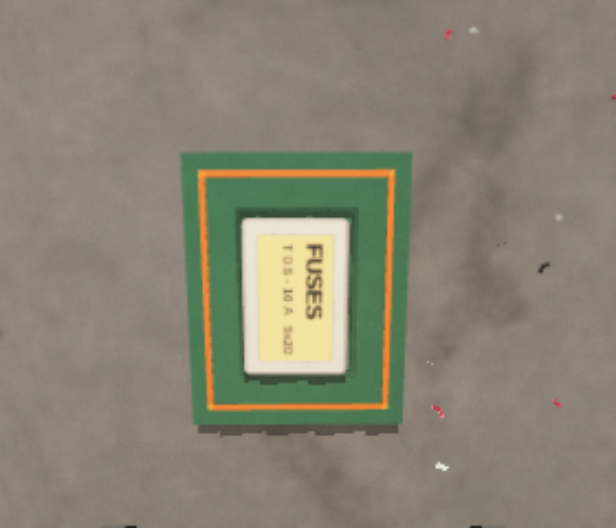

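The tin sits flat and centred in the pocket, at crop (296,297). Next is the cover.

Request:
arm_command([
  {"dx":0.04,"dy":-0.003,"dz":-0.03,"yaw":0,"claw":0.04},
  {"dx":0.04,"dy":-0.003,"dz":-0.03,"yaw":0,"claw":0.04},
  {"dx":0.04,"dy":-0.003,"dz":0,"yaw":0,"claw":0.04},
  {"dx":0.04,"dy":-0.003,"dz":0,"yaw":0,"claw":0.04},
  {"dx":0.04,"dy":-0.003,"dz":0,"yaw":0,"claw":0.04},
  {"dx":0.04,"dy":-0.003,"dz":0,"yaw":0,"claw":0.04},
  {"dx":0.04,"dy":-0.003,"dz":0,"yaw":0,"claw":0.04},
  {"dx":0.04,"dy":-0.003,"dz":0,"yaw":0,"claw":0.04},
  {"dx":0.04,"dy":-0.003,"dz":0,"yaw":0,"claw":0.04},
  {"dx":0.04,"dy":-0.003,"dz":0,"yaw":0,"claw":0.04},
  {"dx":0,"dy":0,"dz":0,"yaw":0.18,"claw":0.04},
  {"dx":0,"dy":0,"dz":0,"yaw":0.18,"claw":0.04},
  {"dx":0,"dy":0,"dz":0,"yaw":0.18,"claw":0.04},
  {"dx":0,"dy":0,"dz":0,"yaw":0.18,"claw":0.04},
  {"dx":0,"dy":0,"dz":0,"yaw":0.18,"claw":0.04},
  {"dx":0,"dy":0,"dz":0,"yaw":0,"claw":0.04},
])

```text
clock: 10.15
ee_pos: [0.4674, 0.2405, 0.2246]
eef_rot: [0.96, 0.28, -0.001, -0.0]
ft_force: [-0.2, -0.6, -0.3]
width: 0.0406
grip_force: 0.0
```

Run:
```python
from h import *
s=look("w7"); 
t=pickle.load(open("w6.pkl","rb"));m=mask(t,(5,150,120),(20,255,255),(190,60,320,200)); print("cradle",rect(t,m,.013))
```

```text
clk 10.15 tcp [0.4674 0.2405 0.2246] theta 32.48 w 0.040584769221064236 F [-0.15 -0.57 -0.33] grip 0.0
cradle (461.1751708984375, -120.66971588134766, 78.87484741210938, 98.86267852783203, -6.1488037109375)
```

View pics/w7.png

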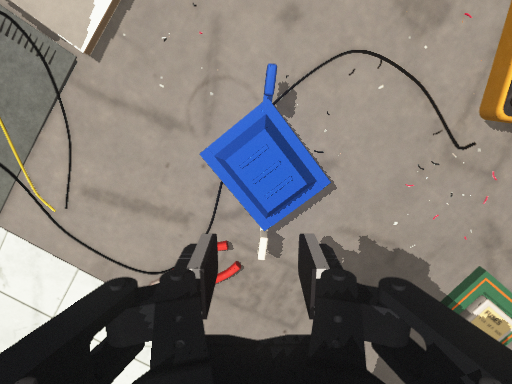

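The wrist view shows the blue cover with flange corners near (266,100), (333,185), (263,230) and (201,153). The blue tab is at (270,80), the white tab at (263,245), and the red cutter handles at (228,258).

Run:
```python
from h import *
s=pickle.load(open("w7.pkl","rb")); M=R.from_quat(s["obs"]["eef_rot"]).as_matrix(); tcp=s["obs"]["ee_pos"]
h=cv2.cvtColor(s["pixels"],cv2.COLOR_RGB2HSV); print(h[80,270],h[160,210],h[170,260])
m=mask(s,(100,150,60),(125,255,255),(180,50,350,240))
f=cv2.morphologyEx(m,cv2.MORPH_OPEN,np.ones((21,21))) ; f=cv2.bitwise_and(m,cv2.dilate(f,np.ones((9,9)))); f[:98]=0
x,y,w,hh,a=rect(s,f,.031); print("flange",x,y,w,hh,a)
t=m.copy(); t[97:]=0; ys,xs=np.nonzero(t); print(len(xs),xs.min(),xs.max(),ys.min(),ys.max())
for z in (.0525,.0405):
    X=rect(s,t,z); print("tab z",z,X)
for ang in (a,):
    r=np.radians(ang); c=np.array([x,y]); print("tab pred",c+np.array([[np.cos(r),-np.sin(r)],[np.sin(r),np.cos(r)]])@[57,67], "dir",ang+45)
```

```text
[110 184 212] [110 188 209] [110 201 209]
flange 476.0570373535156 235.62539672851562 91.33723449707031 111.52404022216797 -19.345199584960938
295 264 276 64 96
tab z 0.0525 (550.9013671875, 279.501220703125, 8.654651641845703, 28.831836700439453, -64.29353141784668)
tab z 0.0405 (551.8973388671875, 279.614013671875, 8.993220329284668, 29.959692001342773, -64.29344177246094)
tab pred [552.03315494 279.96081774] dir 25.654800415039062
```

Run:
```python
from h import *
s=pickle.load(open("w7.pkl","rb")); delta(s["obs"],[.5518,.2797,.0295],25.65)
```

```text
tool shift [0.0927 0.0124 0.1949] yaw 0.1192
```

Request:
arm_command([
  {"dx":0.045,"dy":0.006,"dz":0.02,"yaw":0,"claw":0.04},
  {"dx":0.0477,"dy":0.0064,"dz":0.02,"yaw":0,"claw":0.04},
  {"dx":0,"dy":0,"dz":0.04,"yaw":0.06,"claw":0.04},
  {"dx":0,"dy":0,"dz":0.03,"yaw":0.0592,"claw":0.04},
  {"dx":0,"dy":0,"dz":0,"yaw":0,"claw":0.04},
  {"dx":0,"dy":0,"dz":0,"yaw":0,"claw":0.04},
], force=20)

```text
clock: 10.95
ee_pos: [0.5541, 0.2795, 0.1169]
eef_rot: [0.975, 0.222, 0.001, -0.0]
ft_force: [0.3, 0.4, -1.1]
width: 0.04
grip_force: 0.0
```

Run:
```python
from h import *
s=look("w8"); M=R.from_quat(s["obs"]["eef_rot"]).as_matrix(); tcp=s["obs"]["ee_pos"]
cv2.imwrite("pics/w8c.png",cv2.resize(s["pixels"][:,100:420,::-1],None,fx=1.5,fy=1.5))
m=mask(s,(100,150,50),(125,255,255),(180,100,340,384))
for r in range(120,384,20):
    x=np.nonzero(m[r])[0]; print(r,(x.min(),x.max()) if len(x) else None,end=' ')
delta(s["obs"],[.5518,.2797,.0295],25.65)
```

```text
clk 10.95 tcp [0.5541 0.2795 0.1169] theta 25.68 w 0.03996630053441337 F [ 0.29  0.37 -1.08] grip 0.0
120 None 140 None 160 None 180 None 200 (np.int64(249), np.int64(261)) 220 (np.int64(249), np.int64(261)) 240 (np.int64(239), np.int64(271)) 260 (np.int64(218), np.int64(293)) 280 (np.int64(216), np.int64(299)) 300 (np.int64(211), np.int64(304)) 320 (np.int64(202), np.int64(312)) 340 (np.int64(255), np.int64(261)) 360 None 380 None tool shift [-0.0021 -0.0011  0.0874] yaw 0.0006
```

View pics/w8c.png

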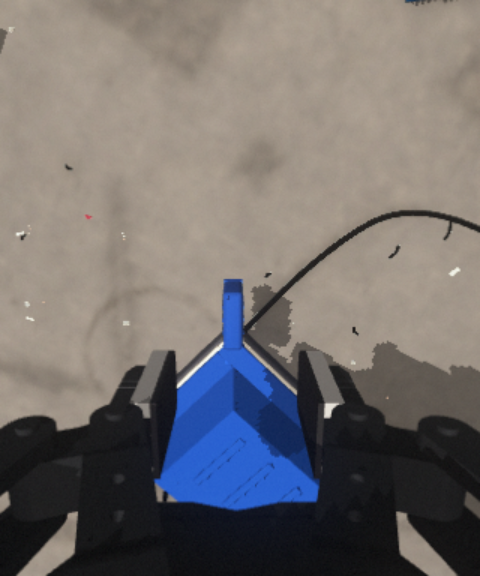

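The tab is at crop (233,313), between the fingers and slightly left of their middle, which agrees with the computed shift of about (-2, -1) mm.

Request:
arm_command([
  {"dx":-0.0021,"dy":-0.0011,"dz":0.02,"yaw":0,"claw":0.04},
  {"dx":0,"dy":0,"dz":0.03,"yaw":0,"claw":0.035},
  {"dx":0,"dy":0,"dz":0.025,"yaw":0,"claw":0.035},
  {"dx":0,"dy":0,"dz":0.0124,"yaw":0,"claw":0.03},
  {"dx":0,"dy":0,"dz":0,"yaw":0,"claw":0.02},
  {"dx":0,"dy":0,"dz":0,"yaw":0,"claw":0.012},
  {"dx":0,"dy":0,"dz":0,"yaw":0,"claw":0.004},
  {"dx":0,"dy":0,"dz":0,"yaw":0,"claw":0.004},
  {"dx":0,"dy":0,"dz":0,"yaw":0,"claw":0.004},
], force=20)

```text
clock: 12.12
ee_pos: [0.5522, 0.2796, 0.0295]
eef_rot: [0.975, 0.221, 0.001, -0.0]
ft_force: [0.5, -0.3, 4.8]
width: 0.0088
grip_force: 24.3
```

Request:
arm_command([
  {"dx":0,"dy":0,"dz":-0.002,"yaw":0,"claw":0.004},
  {"dx":-0.0002,"dy":0,"dz":-0.003,"yaw":0,"claw":0.004},
  {"dx":-0.0003,"dy":0,"dz":-0.003,"yaw":0,"claw":0.004},
  {"dx":-0.0004,"dy":0,"dz":-0.003,"yaw":0,"claw":0.004},
  {"dx":-0.0004,"dy":0,"dz":-0.003,"yaw":0,"claw":0.004},
  {"dx":-0.0005,"dy":0,"dz":-0.003,"yaw":0,"claw":0.004},
  {"dx":0,"dy":0,"dz":0,"yaw":0,"claw":0.004},
], force=20)

```text
clock: 13.0
ee_pos: [0.5499, 0.2786, 0.0459]
eef_rot: [0.975, 0.221, 0.0, -0.0]
ft_force: [0.2, 0.0, -0.9]
width: 0.0085
grip_force: 23.4
```

Run:
```python
from h import *
from bench import snapshot
s=look("w9"); v=snapshot("scene"); pickle.dump(v,open("sc9.pkl","wb"))
a=cv2.resize(v["pixels"][215:285,170:275,::-1],(630,420),interpolation=cv2.INTER_CUBIC)
cv2.imwrite("pics/sc9.png",a)
```

```text
clk 13.0 tcp [0.5499 0.2786 0.0459] theta 25.52 w 0.008511797723332326 F [ 0.22  0.03 -0.91] grip 23.436368107795715
```

View pics/sc9.png

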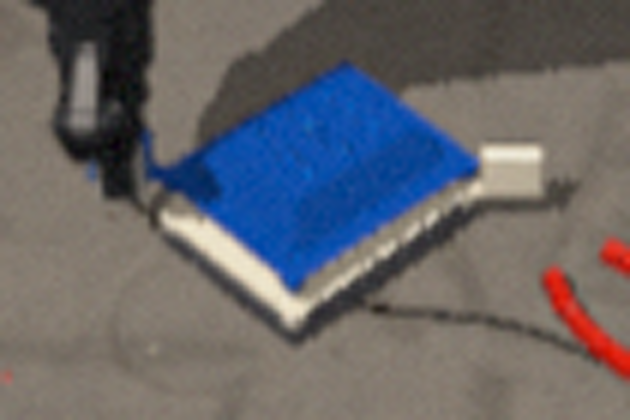

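At a 16 mm raise the cover is tilting: the tab corner (left) is up and the far corner (right, by the white tab) is still down on the white cover. I'll carry on to 30 mm.

Request:
arm_command([
  {"dx":-0.0005,"dy":0,"dz":-0.003,"yaw":0,"claw":0.004},
  {"dx":-0.0006,"dy":0,"dz":-0.003,"yaw":0,"claw":0.004},
  {"dx":-0.0006,"dy":0,"dz":-0.003,"yaw":0,"claw":0.004},
  {"dx":-0.0007,"dy":0,"dz":-0.003,"yaw":0,"claw":0.004},
  {"dx":-0.0006,"dy":0,"dz":-0.002,"yaw":0,"claw":0.004},
  {"dx":0,"dy":0,"dz":0,"yaw":0,"claw":0.004},
], force=20)

```text
clock: 13.85
ee_pos: [0.5468, 0.2772, 0.0596]
eef_rot: [0.975, 0.221, -0.0, 0.0]
ft_force: [0.2, 0.9, 0.6]
width: 0.0086
grip_force: 23.5
```

```bash
cat > corners.py <<'E'
from h import *
from bench import snapshot
import sys
def quad(v,roi):
    m=mask(v,(100,120,40),(125,255,255),roi); k=cv2.morphologyEx(m,cv2.MORPH_OPEN,np.ones((9,9)))
    c=max(cv2.findContours(k,0,cv2.CHAIN_APPROX_NONE)[0],key=cv2.contourArea); h=cv2.convexHull(c)
    for e in np.arange(2,20,.5):
        q=cv2.approxPolyDP(h,e,True)
        if len(q)<=4: break
    return q.reshape(-1,2)
def tri(v1,p1,v2,p2):
    o1,d1=rays(v1,[p1]);o2,d2=rays(v2,[p2]);d1=d1[0]/np.linalg.norm(d1);d2=d2[0]/np.linalg.norm(d2)
    t=np.linalg.lstsq(np.c_[d1,-d2],o2-o1,rcond=None)[0]; a,b=o1+t[0]*d1,o2+t[1]*d2
    return (a+b)/2,np.linalg.norm(a-b)
def run(tag,rs,rt):
    a=look("w"+tag); sc=snapshot("scene"); tp=snapshot("top"); pickle.dump((sc,tp),open("st"+tag+".pkl","wb"))
    q1,q2=quad(sc,rs),quad(tp,rt); print("scene",q1.tolist(),"top",q2.tolist())
    for p in q1:
        best=min((tri(sc,p,tp,r)+(tuple(r),) for r in q2),key=lambda z:z[1]); print(p,best[2],(best[0]*1e3).round(1),"gap",round(best[1]*1e3,1))
E
python3 -c "
from corners import *
run('10',(170,205,270,285),(145,180,205,245))"
```

```text
clk 13.85 tcp [0.5468 0.2772 0.0596] theta 25.53 w 0.00858450317654132 F [0.24 0.88 0.55] grip 23.515932261943817
scene [[244, 233], [225, 254], [203, 245], [223, 224]] top [[164, 202], [191, 208], [185, 234], [167, 231]]
[244 233] (np.int32(185), np.int32(234)) [424.5 194.5  61. ] gap 9.7
[225 254] (np.int32(191), np.int32(208)) [500.3 188.7 -55.2] gap 3.3
[203 245] (np.int32(164), np.int32(202)) [519.4 260.1  35.5] gap 2.6
[223 224] (np.int32(191), np.int32(208)) [501.  176.8  50.8] gap 7.1
```

```bash
cat > far.py <<'E'
from h import *
def ext(v,roi):
    m=mask(v,(100,120,40),(125,255,255),roi); ys,xs=np.nonzero(m)
    r=lambda k:(xs[k].mean(),ys[k].mean())
    return dict(right=r(xs>=xs.max()-0),bot=r(ys>=ys.max()),top=r(ys<=ys.min()),left=r(xs<=xs.min()))
def hgt(v,px,axis_pt,n):  # intersect ray with vertical plane through axis_pt with normal n
    o,d=rays(v,[px]); d=d[0]; n=np.array([n[0],n[1],0]); t=((np.array([*axis_pt,0])-o)@n)/(d@n); return o+t*d
if __name__=="__main__":
    # diagonal plane: through tab & far corner, direction 50.05 deg in cover frame
    for name,cov in (("d0",None),("sc9",None),("st10",None)):
        d=pickle.load(open(name+".pkl","rb")); sc=d["scene"] if name=="d0" else (d if name=="sc9" else d[0])
        e=ext(sc,(170,200,275,285)); a=np.radians(-19.35+50.05); u=np.array([np.cos(a),np.sin(a)]); n=[-u[1],u[0]]
        P=hgt(sc,e["right"],(.5518,.2797),n); B=hgt(sc,e["bot"],(.476,.2356),u); Tp=hgt(sc,e["top"],(.476,.2356),u)
        print(name,{k:np.round(q,1).tolist() for k,q in e.items()},"far",(P*1e3).round(1),"along",((P[:2]-[.5518,.2797])@u*1e3).round(1),"bot",(B*1e3).round(1),"top",(Tp*1e3).round(1))
E
python3 far.py
```

```text
d0 {'right': [248.0, 243.5], 'bot': [218.0, 265.0], 'top': [227.0, 228.0], 'left': [184.0, 242.5]} far [416.3 199.2  30.1] along -157.6 bot [313.6 509.  291.1] top [ 1305.8 -1161.9 -1344.1]
sc9 {'right': [249.0, 242.0], 'bot': [218.5, 262.0], 'top': [227.0, 225.0], 'left': [193.0, 237.5]} far [413.9 197.8  35.4] along -160.4 bot [327.4 485.8 270.1] top [ 1392.3 -1307.5 -1460.1]
st10 {'right': [250.0, 238.0], 'bot': [219.5, 258.0], 'top': [228.0, 222.0], 'left': [194.0, 234.0]} far [411.3 196.3  49.8] along -163.4 bot [355.7 438.3 223.5] top [ 2344.8 -2911.9 -3028.1]
```

Request:
arm_command([
  {"dx":0.002,"dy":0,"dz":0.002,"yaw":0,"claw":0.004},
  {"dx":0.002,"dy":0,"dz":0.004,"yaw":0,"claw":0.004},
  {"dx":0,"dy":0,"dz":0.004,"yaw":0,"claw":0.004},
  {"dx":0,"dy":0,"dz":0.004,"yaw":0,"claw":0.004},
  {"dx":0.0004,"dy":0,"dz":0.004,"yaw":0,"claw":0.004},
  {"dx":0.0005,"dy":0,"dz":0.004,"yaw":0,"claw":0.004},
  {"dx":0.0005,"dy":0,"dz":0.004,"yaw":0,"claw":0.004},
  {"dx":0.0005,"dy":0,"dz":0.003,"yaw":0,"claw":0.004},
  {"dx":0,"dy":0,"dz":0.001,"yaw":0,"claw":0.004},
  {"dx":0,"dy":0,"dz":0,"yaw":0,"claw":0.004},
], force=20)

```text
clock: 15.25
ee_pos: [0.5534, 0.2802, 0.031]
eef_rot: [0.975, 0.221, 0.001, -0.0]
ft_force: [-1.4, -0.9, 9.5]
width: 0.0088
grip_force: 25.6
```

```bash
cat > chk.py <<'E'
from far import *
from bench import snapshot
import sys
t=sys.argv[1]; look("w"+t); sc=snapshot("scene"); pickle.dump(sc,open("sc"+t+".pkl","wb"))
e=ext(sc,(170,195,275,285)); print({k:np.round(q,1).tolist() for k,q in e.items()})
E
python3 chk.py 11
```

```text
clk 15.25 tcp [0.5534 0.2802 0.031 ] theta 25.53 w 0.008777770616023719 F [-1.42 -0.9   9.45] grip 25.60463637113571
{'right': [248.0, 241.0], 'bot': [218.0, 263.0], 'top': [226.5, 226.0], 'left': [192.0, 241.5]}
```

Request:
arm_command([
  {"dx":0,"dy":0,"dz":0,"yaw":0,"claw":0.02},
  {"dx":0,"dy":0,"dz":0,"yaw":0,"claw":0.035},
  {"dx":0,"dy":0,"dz":0,"yaw":0,"claw":0.035},
  {"dx":0,"dy":0,"dz":-0.05,"yaw":0,"claw":0.035},
  {"dx":0,"dy":0,"dz":-0.015,"yaw":0,"claw":0.01},
  {"dx":-0.05,"dy":0.003,"dz":0,"yaw":0,"claw":0},
  {"dx":-0.05,"dy":0.005,"dz":0,"yaw":0,"claw":0},
  {"dx":0,"dy":0,"dz":0.02,"yaw":0,"claw":0},
  {"dx":0,"dy":0,"dz":0,"yaw":0,"claw":0},
], force=20)

```text
clock: 16.48
ee_pos: [0.4639, 0.229, 0.0731]
eef_rot: [0.975, 0.221, -0.001, 0.0]
ft_force: [-0.5, -0.5, 0.3]
width: -0.0002
grip_force: 0.0
```

```bash
python3 chk.py 12
```

```text
clk 16.475 tcp [0.4639 0.229  0.0731] theta 25.51 w -0.0002022937538578606 F [-0.52 -0.53  0.29] grip 0.0
{'right': [248.0, 243.0], 'bot': [218.5, 264.0], 'top': [226.0, 230.0], 'left': [184.0, 241.0]}
```

Request:
arm_command([
  {"dx":0,"dy":0,"dz":0.007,"yaw":0,"claw":0},
  {"dx":0,"dy":0,"dz":0.003,"yaw":0,"claw":0},
  {"dx":0,"dy":0,"dz":0.0015,"yaw":0,"claw":0},
  {"dx":0,"dy":0,"dz":0.001,"yaw":0,"claw":0},
  {"dx":0,"dy":0,"dz":0,"yaw":0,"claw":0},
])

```text
clock: 17.2
ee_pos: [0.4657, 0.2296, 0.0621]
eef_rot: [0.975, 0.221, 0.0, 0.0]
ft_force: [0.6, -0.4, -0.1]
width: -0.0
grip_force: 0.0
```

Request:
arm_command([
  {"dx":0,"dy":0,"dz":0.0015,"yaw":0,"claw":0},
  {"dx":0,"dy":0,"dz":0.001,"yaw":0,"claw":0},
  {"dx":0,"dy":0,"dz":0.001,"yaw":0,"claw":0},
  {"dx":0,"dy":0,"dz":0.001,"yaw":0,"claw":0},
])

```text
clock: 17.7
ee_pos: [0.466, 0.2297, 0.0601]
eef_rot: [0.975, 0.221, 0.0, 0.0]
ft_force: [-13.3, -3.2, 34.5]
width: -0.0
grip_force: 17.2
```

Request:
arm_command([
  {"dx":0,"dy":0,"dz":-0.004,"yaw":0,"claw":0},
  {"dx":0,"dy":0,"dz":-0.03,"yaw":0,"claw":0},
  {"dx":0.03,"dy":-0.003,"dz":-0.04,"yaw":0,"claw":0.02},
  {"dx":0.0,"dy":0,"dz":-0.04,"yaw":0,"claw":0.04},
  {"dx":0,"dy":0,"dz":-0.04,"yaw":0,"claw":0.04},
  {"dx":0,"dy":0,"dz":0,"yaw":0,"claw":0.04},
])

```text
clock: 18.45
ee_pos: [0.4934, 0.2458, 0.215]
eef_rot: [0.975, 0.221, 0.004, -0.0]
ft_force: [0.1, 0.1, -0.6]
width: 0.04
grip_force: 0.0
```

```bash
cat > cov.py <<'E'
from h import *
def cov(s):
    m=mask(s,(100,150,60),(125,255,255),(150,20,380,250))
    f=cv2.morphologyEx(m,cv2.MORPH_OPEN,np.ones((21,21))); f=cv2.bitwise_and(m,cv2.dilate(f,np.ones((5,5))))
    x,y,w,h,a=rect(s,f,.031); print("flange",np.round((x,y,w,h,a),2))
    top=np.nonzero(f)[0].min(); t=m.copy(); t[top-2:]=0; print("tab",np.round(rect(s,t,.0525),2))
    r=np.radians(a); print("pred",np.round([x+57*np.cos(r)-67*np.sin(r),y+57*np.sin(r)+67*np.cos(r)],1))
E
python3 chk.py 13; python3 -c "
from cov import *
cov(pickle.load(open('w7.pkl','rb'))); s=pickle.load(open('w13.pkl','rb')); cov(s); delta(s['obs'],[.5518,.2797,.0295],25.65)"
```

```text
clk 18.45 tcp [0.4934 0.2458 0.215 ] theta 25.54 w 0.03995037698085075 F [ 0.1   0.09 -0.64] grip 0.0
{'right': [248.0, 243.0], 'bot': [218.5, 264.0], 'top': [226.5, 229.0], 'left': [185.0, 243.5]}
flange [476.06 235.63  91.34 111.52 -19.35]
tab [547.68 278.26   9.41  35.77 -67.5 ]
pred [552. 280.]
flange [474.84 234.1   91.98 111.34 -19.04]
tab [547.9  276.26  10.32  33.23 -64.53]
pred [550.6 278.8]
tool shift [ 0.066  -0.0057  0.1859] yaw -0.002
```

Request:
arm_command([
  {"dx":0.032,"dy":-0.0025,"dz":0.03,"yaw":0,"claw":0.04},
  {"dx":0.0326,"dy":-0.0025,"dz":0.04,"yaw":-0.002,"claw":0.04},
  {"dx":0,"dy":0,"dz":0.04,"yaw":0,"claw":0.04},
  {"dx":0,"dy":0,"dz":0.04,"yaw":0,"claw":0.035},
  {"dx":0,"dy":0,"dz":0.025,"yaw":0,"claw":0.03},
  {"dx":0,"dy":0,"dz":0.0107,"yaw":0,"claw":0.025},
  {"dx":0,"dy":0,"dz":0,"yaw":0,"claw":0.018},
  {"dx":0,"dy":0,"dz":0,"yaw":0,"claw":0.013},
  {"dx":0,"dy":0,"dz":0,"yaw":0,"claw":0.0105},
  {"dx":0,"dy":0,"dz":0,"yaw":0,"claw":0.0086},
  {"dx":0,"dy":0,"dz":0,"yaw":0,"claw":0.0086},
], force=20)

```text
clock: 19.92
ee_pos: [0.5481, 0.2777, 0.0265]
eef_rot: [0.975, 0.222, 0.001, -0.0]
ft_force: [2.1, 0.3, 1.3]
width: 0.0085
grip_force: 12.5
```

Request:
arm_command([
  {"dx":0,"dy":0,"dz":0,"yaw":0,"claw":0.0089},
  {"dx":0,"dy":0,"dz":0,"yaw":0,"claw":0.0089},
])

```text
clock: 20.18
ee_pos: [0.548, 0.2776, 0.0262]
eef_rot: [0.975, 0.222, 0.001, -0.0]
ft_force: [1.0, -0.3, 3.1]
width: 0.0092
grip_force: 6.9
```

Request:
arm_command([
  {"dx":0,"dy":0,"dz":-0.003,"yaw":0,"claw":0.0089},
  {"dx":-0.0002,"dy":0,"dz":-0.003,"yaw":0,"claw":0.0089},
  {"dx":-0.0003,"dy":0,"dz":-0.003,"yaw":0,"claw":0.0089},
  {"dx":-0.0003,"dy":0,"dz":-0.002,"yaw":0,"claw":0.0089},
  {"dx":0,"dy":0,"dz":0,"yaw":0,"claw":0.0089},
])

```text
clock: 20.8
ee_pos: [0.5465, 0.2771, 0.0368]
eef_rot: [0.975, 0.222, -0.0, 0.0]
ft_force: [0.2, -0.4, -0.4]
width: 0.0087
grip_force: 6.2
```

```bash
python3 chk.py 14
```

```text
clk 20.8 tcp [0.5465 0.2771 0.0368] theta 25.64 w 0.008704492404916895 F [ 0.19 -0.36 -0.4 ] grip 6.221120663685724
{'right': [249.0, 242.5], 'bot': [219.0, 263.0], 'top': [227.5, 226.0], 'left': [196.0, 243.5]}
```

```bash
cat > edge.py <<'E'
from far import *
def low(v):
    m=mask(v,(100,120,40),(125,255,255),(170,195,275,285)); 
    xs=np.arange(512); b=np.array([np.nonzero(m[:,x])[0].max() if m[:,x].any() else np.nan for x in xs]); return b
def proj(v,P):
    T=np.linalg.inv(v["cam_to_world"]); r=cv2.Rodrigues(T[:3,:3])[0]
    return cv2.projectPoints(np.array(P,float),r,T[:3,3],v["intrinsics"],np.array(v["dist_coeffs"],float))[0][:,0]
def mm(v,ref):
    c,s=np.cos(np.radians(-19.2)),np.sin(np.radians(-19.2))
    W=lambda x,y:(.475+c*x-s*y,.2347+s*x+c*y)
    a,b=low(ref),low(v); out=[]
    for n,(x,y) in dict(tabc=(.046,.056),side=None,far=(-.046,-.056)).items() if False else (("tabc",(.046,.056)),("sideA",(-.046,.056)),("sideB",(.046,-.056)),("far",(-.046,-.056))):
        p=proj(v,[[*W(x,y),.0285],[*W(x,y),.0385]]); out.append((n,p[0].round(1).tolist(),((p[0]-p[1])/10).round(3).tolist()))
    return out,a,b
if __name__=="__main__":
    import sys
    d=lambda t:pickle.load(open(f"sc{t}.pkl","rb"))
    o,a,_=mm(d("13"),d("13")); print(o)
    s0=low(pickle.load(open("d0.pkl","rb"))["scene"])
    for t in sys.argv[1:]:
        b=low(d(t)); print(t,[(x,round(float(np.nanmean((a-b)[x:x+5])),1)) for x in range(196,250,5)])
    print("d0",[(x,round(float(np.nanmean((a-s0)[x:x+5])),1)) for x in range(196,250,5)])
E
python3 edge.py 9 14
```

```text
[('tabc', [195.7, 247.9], [0.035, 0.27]), ('sideA', [218.2, 265.7], [0.024, 0.275]), ('sideB', [226.7, 227.9], [0.018, 0.265]), ('far', [249.4, 243.7], [0.006, 0.27])]
9 [(196, 2.4), (201, 2.0), (206, 2.0), (211, 1.6), (216, 2.0), (221, 2.0), (226, 1.8), (231, 1.6), (236, 1.8), (241, 1.4), (246, 1.0)]
14 [(196, 2.4), (201, 1.8), (206, 1.8), (211, 1.6), (216, 1.4), (221, 1.0), (226, 1.0), (231, 0.8), (236, 0.8), (241, 0.6), (246, 0.7)]
d0 [(196, -1.8), (201, -1.8), (206, -1.8), (211, -2.0), (216, -1.4), (221, -1.0), (226, -0.8), (231, -0.8), (236, -0.4), (241, -0.4), (246, 0.0)]
```

Request:
arm_command([
  {"dx":0,"dy":0,"dz":0,"yaw":0,"claw":0.009},
  {"dx":-0.0004,"dy":0,"dz":-0.002,"yaw":0,"claw":0.009},
  {"dx":-0.0004,"dy":0,"dz":-0.002,"yaw":0,"claw":0.009},
  {"dx":-0.0004,"dy":0,"dz":-0.002,"yaw":0,"claw":0.009},
  {"dx":-0.0004,"dy":0,"dz":-0.002,"yaw":0,"claw":0.009},
])

```text
clock: 21.52
ee_pos: [0.5451, 0.2764, 0.0448]
eef_rot: [0.975, 0.222, -0.0, 0.0]
ft_force: [-0.9, -0.6, -0.5]
width: 0.009
grip_force: 1.1
```

```bash
python3 chk.py 15; python3 edge.py 14 15
```

```text
clk 21.525 tcp [0.5451 0.2764 0.0448] theta 25.64 w 0.008990011826256337 F [-0.88 -0.57 -0.52] grip 1.083232699893415
{'right': [249.0, 243.5], 'bot': [219.0, 262.0], 'top': [227.0, 226.0], 'left': [196.0, 241.5]}
[('tabc', [195.7, 247.9], [0.035, 0.27]), ('sideA', [218.2, 265.7], [0.024, 0.275]), ('sideB', [226.7, 227.9], [0.018, 0.265]), ('far', [249.4, 243.7], [0.006, 0.27])]
14 [(196, 2.4), (201, 1.8), (206, 1.8), (211, 1.6), (216, 1.4), (221, 1.0), (226, 1.0), (231, 0.8), (236, 0.8), (241, 0.6), (246, 0.7)]
15 [(196, 4.0), (201, 3.2), (206, 3.0), (211, 2.6), (216, 2.0), (221, 1.2), (226, 1.0), (231, 0.6), (236, 0.4), (241, 0.2), (246, 0.0)]
d0 [(196, -1.8), (201, -1.8), (206, -1.8), (211, -2.0), (216, -1.4), (221, -1.0), (226, -0.8), (231, -0.8), (236, -0.4), (241, -0.4), (246, 0.0)]
```

It now pivots in the light grip with the far corner fully down (0 px change). Next I'll raise it to 30 mm and a little beyond.

Request:
arm_command([
  {"dx":-0.0005,"dy":0,"dz":-0.002,"yaw":0,"claw":0.00898},
  {"dx":-0.0005,"dy":0,"dz":-0.002,"yaw":0,"claw":0.00898},
  {"dx":-0.0005,"dy":0,"dz":-0.002,"yaw":0,"claw":0.00898},
  {"dx":-0.0005,"dy":0,"dz":-0.002,"yaw":0,"claw":0.00898},
  {"dx":-0.0005,"dy":0,"dz":-0.002,"yaw":0,"claw":0.00898},
  {"dx":0,"dy":0,"dz":0,"yaw":0,"claw":0.00898},
])

```text
clock: 22.38
ee_pos: [0.5429, 0.2753, 0.0549]
eef_rot: [0.975, 0.222, 0.0, 0.0]
ft_force: [-0.8, 0.1, 0.2]
width: 0.0091
grip_force: 2.1
```

```bash
python3 chk.py 16; python3 edge.py 16
```

```text
clk 22.375 tcp [0.5429 0.2753 0.0549] theta 25.64 w 0.009094843138268255 F [-0.85  0.13  0.18] grip 2.1293375501409173
{'right': [249.0, 243.5], 'bot': [219.0, 261.0], 'top': [227.0, 225.0], 'left': [197.0, 240.0]}
[('tabc', [195.7, 247.9], [0.035, 0.27]), ('sideA', [218.2, 265.7], [0.024, 0.275]), ('sideB', [226.7, 227.9], [0.018, 0.265]), ('far', [249.4, 243.7], [0.006, 0.27])]
16 [(196, 6.5), (201, 5.8), (206, 5.6), (211, 4.6), (216, 3.6), (221, 2.4), (226, 1.8), (231, 1.2), (236, 0.8), (241, 0.2), (246, 0.0)]
d0 [(196, -1.8), (201, -1.8), (206, -1.8), (211, -2.0), (216, -1.4), (221, -1.0), (226, -0.8), (231, -0.8), (236, -0.4), (241, -0.4), (246, 0.0)]
```

Peel achieved: tab corner about 31 mm up, far corner still down. Now I'll tighten, lift clear and shift outward so the far corner can touch the stack's dome for levelling.

Request:
arm_command([
  {"dx":0,"dy":0,"dz":0,"yaw":0,"claw":0.007},
  {"dx":0,"dy":0,"dz":0,"yaw":0,"claw":0.002},
  {"dx":0,"dy":0,"dz":0,"yaw":0,"claw":0.002},
  {"dx":0,"dy":0,"dz":-0.005,"yaw":0,"claw":0.002},
  {"dx":0,"dy":0,"dz":-0.01,"yaw":0,"claw":0.002},
  {"dx":0,"dy":0,"dz":-0.02,"yaw":0,"claw":0.002},
  {"dx":0,"dy":0,"dz":-0.005,"yaw":0,"claw":0.002},
  {"dx":0,"dy":0,"dz":0,"yaw":0,"claw":0.002},
], force=80)

```text
clock: 23.48
ee_pos: [0.5435, 0.2755, 0.0958]
eef_rot: [0.975, 0.222, 0.001, -0.0]
ft_force: [0.1, -0.0, -1.2]
width: 0.0085
grip_force: 78.0
```

```bash
python3 chk.py 17; python3 edge.py 17
python3 - <<'E'
from h import *
for n in ("d0","sc17"):
    s=pickle.load(open(n+".pkl","rb")); s=s["scene"] if n=="d0" else s
    p=s["pixels"][215:290,165:275].astype(int); m=(p.min(2)>140); ys,xs=np.nonzero(m); k=xs>60
    print(n,len(xs),"white tab", xs[k].mean()+165,ys[k].mean()+215,xs.max()+165)
E
```

```text
clk 23.475 tcp [0.5435 0.2755 0.0958] theta 25.64 w 0.008478539047670628 F [ 0.09 -0.03 -1.15] grip 77.98927796655335
{'right': [249.0, 233.0], 'bot': [218.0, 249.0], 'top': [226.5, 214.0], 'left': [195.0, 228.0]}
[('tabc', [195.7, 247.9], [0.035, 0.27]), ('sideA', [218.2, 265.7], [0.024, 0.275]), ('sideB', [226.7, 227.9], [0.018, 0.265]), ('far', [249.4, 243.7], [0.006, 0.27])]
17 [(196, 17.0), (201, 15.8), (206, 15.0), (211, 14.6), (216, 14.4), (221, 14.2), (226, 13.4), (231, 12.8), (236, 12.0), (241, 10.8), (246, 10.0)]
d0 [(196, -1.8), (201, -1.8), (206, -1.8), (211, -2.0), (216, -1.4), (221, -1.0), (226, -0.8), (231, -0.8), (236, -0.4), (241, -0.4), (246, 0.0)]
d0 143 white tab 251.29896907216494 244.58762886597938 260
sc17 563 white tab 245.33962264150944 248.2012578616352 260
```

Request:
arm_command([
  {"dx":0.02,"dy":-0.002,"dz":0,"yaw":0,"claw":0.002},
  {"dx":0.03,"dy":-0.003,"dz":0,"yaw":0,"claw":0.002},
  {"dx":0.025,"dy":-0.002,"dz":0,"yaw":0,"claw":0.002},
  {"dx":0.01,"dy":-0.001,"dz":0.005,"yaw":0,"claw":0.002},
  {"dx":0,"dy":0,"dz":0.006,"yaw":0,"claw":0.002},
  {"dx":0,"dy":0,"dz":0.003,"yaw":0,"claw":0.002},
  {"dx":0,"dy":0,"dz":0,"yaw":0,"claw":0.002},
])

```text
clock: 24.45
ee_pos: [0.6151, 0.3189, 0.08]
eef_rot: [0.975, 0.222, -0.001, 0.0]
ft_force: [-0.0, -0.6, -0.7]
width: 0.008
grip_force: 78.0
```

```bash
cat > tilt.py <<'E'
from edge import *
from bench import snapshot
import sys
t=sys.argv[1]; cy=float(sys.argv[2]); dist=float(sys.argv[3]) if len(sys.argv)>3 else 158.
s=look("w"+t); sc=snapshot("scene"); tp=snapshot("top"); pickle.dump((sc,tp),open("st"+t+".pkl","wb"))
tcp=s["obs"]["ee_pos"]; a=np.radians(cy); c,q=np.cos(a),np.sin(a)
f=dist/160.4
W=lambda x,y:tcp[:2]+f*np.array([c*x-q*y,q*x+c*y])/1e3   # offsets from tab grip
C=dict(far=(-103,-123),sideA=(-103,-11),sideB=(-11,-123),tabc=(-11,-11))
p={k:proj(sc,[[*W(*v),tcp[2]+.01]])[0] for k,v in C.items()}
h=cv2.cvtColor(sc["pixels"],cv2.COLOR_RGB2HSV); m=cv2.inRange(h,np.array((100,120,40)),np.array((125,255,255)))
x0,y0=np.min(list(p.values()),0)-15; x1,y1=np.max(list(p.values()),0)+25
e=ext(sc,tuple(int(v) for v in (x0,y0,x1,y1))); print({k:v.round(1).tolist() for k,v in p.items()}); print({k:np.round(v,1).tolist() for k,v in e.items()})
for k,n in (("far","right"),("sideA","bot"),("sideB","top")):
    g=proj(sc,[[*W(*C[k]),.02],[*W(*C[k]),.12]]); z=.02+.1*(e[n][1]-g[0,1])/(g[1,1]-g[0,1]); print(k,"z",round(z*1e3,1),"col err",round(float(e[n][0]-np.interp(z,[.02,.12],g[:,0])),1))
E
python3 tilt.py 18 -19.2
```

```text
clk 24.45 tcp [0.6151 0.3189 0.08  ] theta 25.63 w 0.00799138989655937 F [-0.05 -0.57 -0.68] grip 77.98913857899606
{'far': [219.3, 229.0], 'sideA': [185.4, 250.5], 'sideB': [197.5, 213.5], 'tabc': [164.0, 233.1]}
{'right': [217.0, 239.0], 'bot': [184.0, 256.0], 'top': [196.5, 220.0], 'left': [163.0, 235.0]}
far z 53.1 col err -3.1
sideA z 69.7 col err -2.2
sideB z 65.4 col err -1.8
```

Request:
arm_command([
  {"dx":0,"dy":0,"dz":0.002,"yaw":0,"claw":0.00895},
  {"dx":0,"dy":0,"dz":0,"yaw":0,"claw":0.00895},
  {"dx":0,"dy":0,"dz":0,"yaw":0,"claw":0.00895},
])

```text
clock: 24.98
ee_pos: [0.6162, 0.3193, 0.0788]
eef_rot: [0.975, 0.222, 0.0, 0.0]
ft_force: [0.6, -0.1, -0.9]
width: 0.0087
grip_force: 3.1
```

```bash
python3 tilt.py 19 -19.2
```

```text
clk 24.975 tcp [0.6162 0.3193 0.0788] theta 25.64 w 0.008677725381628015 F [ 0.57 -0.14 -0.88] grip 3.1285676563857123
{'far': [218.9, 229.3], 'sideA': [185.0, 250.9], 'sideB': [197.1, 213.8], 'tabc': [163.6, 233.4]}
{'right': [216.0, 240.5], 'bot': [183.5, 258.0], 'top': [196.0, 221.0], 'left': [163.0, 235.5]}
far z 47.8 col err -3.8
sideA z 62.7 col err -2.6
sideB z 61.8 col err -2.0
```

Request:
arm_command([
  {"dx":0.0006,"dy":0,"dz":0.003,"yaw":0,"claw":0.00895},
  {"dx":0.0006,"dy":0,"dz":0.003,"yaw":0,"claw":0.00895},
  {"dx":0.0006,"dy":0,"dz":0.003,"yaw":0,"claw":0.00895},
  {"dx":0.0006,"dy":0,"dz":0.003,"yaw":0,"claw":0.00895},
  {"dx":0.0005,"dy":0,"dz":0.003,"yaw":0,"claw":0.00895},
  {"dx":0.0005,"dy":0,"dz":0.003,"yaw":0,"claw":0.00895},
  {"dx":0.0004,"dy":0,"dz":0.003,"yaw":0,"claw":0.00895},
  {"dx":0.0004,"dy":0,"dz":0.003,"yaw":0,"claw":0.00895},
  {"dx":0.0002,"dy":0,"dz":0.002,"yaw":0,"claw":0.00895},
  {"dx":0,"dy":0,"dz":0,"yaw":0,"claw":0.00895},
])

```text
clock: 26.38
ee_pos: [0.6199, 0.3211, 0.0524]
eef_rot: [0.975, 0.222, -0.0, 0.0]
ft_force: [0.1, -0.8, -1.0]
width: 0.0087
grip_force: 3.1
```

```bash
python3 tilt.py 20 -19.2 160
```

```text
clk 26.375 tcp [0.6199 0.3211 0.0524] theta 25.64 w 0.00873463120865345 F [ 0.07 -0.85 -1.02] grip 3.093028093517205
{'far': [218.7, 236.7], 'sideA': [184.9, 258.7], 'sideB': [197.0, 221.0], 'tabc': [163.5, 240.9]}
{'right': [217.0, 241.0], 'bot': [184.0, 261.0], 'top': [195.5, 224.0], 'left': [162.0, 241.5]}
far z 45.9 col err -2.0
sideA z 53.1 col err -1.2
sideB z 50.1 col err -1.8
```

Request:
arm_command([
  {"dx":0.0003,"dy":0,"dz":0.003,"yaw":0,"claw":0.00895},
  {"dx":0.0003,"dy":0,"dz":0.003,"yaw":0,"claw":0.00895},
  {"dx":0.0002,"dy":0,"dz":0.003,"yaw":0,"claw":0.00895},
  {"dx":0,"dy":0,"dz":0,"yaw":0,"claw":0.00895},
  {"dx":0,"dy":0,"dz":0,"yaw":0,"claw":0.00895},
])

```text
clock: 27.15
ee_pos: [0.6207, 0.3216, 0.0436]
eef_rot: [0.975, 0.222, -0.0, -0.0]
ft_force: [0.2, -0.1, -0.4]
width: 0.009
grip_force: 3.1
```

```bash
python3 tilt.py 21 -19.2 160.4
```

```text
clk 27.15 tcp [0.6207 0.3216 0.0436] theta 25.64 w 0.00895647502923455 F [ 0.21 -0.07 -0.41] grip 3.0863864500315685
{'far': [218.7, 239.2], 'sideA': [185.0, 261.3], 'sideB': [197.0, 223.3], 'tabc': [163.7, 243.4]}
{'right': [217.0, 241.0], 'bot': [184.5, 262.0], 'top': [196.5, 225.0], 'left': [162.0, 244.0]}
far z 45.9 col err -1.9
sideA z 49.8 col err -0.6
sideB z 46.3 col err -0.7
```

Request:
arm_command([
  {"dx":0,"dy":0,"dz":0.0025,"yaw":0,"claw":0.00895},
  {"dx":0,"dy":0,"dz":0,"yaw":0,"claw":0.00895},
  {"dx":0,"dy":0,"dz":0,"yaw":0,"claw":0.007},
  {"dx":0,"dy":0,"dz":0,"yaw":0,"claw":0.002},
  {"dx":0,"dy":0,"dz":0,"yaw":0,"claw":0.002},
  {"dx":0,"dy":0,"dz":0,"yaw":0,"claw":0.002},
  {"dx":0,"dy":0,"dz":-0.01,"yaw":0,"claw":0.002},
  {"dx":0,"dy":0,"dz":-0.03,"yaw":0,"claw":0.002},
  {"dx":0,"dy":0,"dz":-0.04,"yaw":0,"claw":0.002},
  {"dx":0,"dy":0,"dz":-0.02,"yaw":0,"claw":0.002},
  {"dx":0,"dy":0,"dz":0,"yaw":0,"claw":0.002},
], force=100)

```text
clock: 28.68
ee_pos: [0.6221, 0.322, 0.1436]
eef_rot: [0.975, 0.222, 0.002, -0.0]
ft_force: [-1.0, -0.8, -0.6]
width: 0.0077
grip_force: 97.4
```

```bash
python3 tilt.py 22 -19.2 160.4
python3 - <<'E'
from cov import *
s=pickle.load(open("w22.pkl","rb")); m=mask(s,(100,120,40),(125,255,255),(0,0,512,384)); ys,xs=np.nonzero(m); print(len(xs),xs.min(),xs.max(),ys.min(),ys.max())
for r in range(ys.min(),ys.max(),10):
    x=np.nonzero(m[r])[0]; print(r,x.min(),x.max(),end='; ')
E
```

```text
clk 28.675 tcp [0.6221 0.322  0.1436] theta 25.64 w 0.007656198914936067 F [-0.96 -0.83 -0.6 ] grip 97.41662094311323
{'far': [215.7, 209.9], 'sideA': [179.7, 231.4], 'sideB': [193.0, 194.7], 'tabc': [157.4, 214.1]}
{'right': [215.0, 211.5], 'bot': [180.0, 234.0], 'top': [191.5, 198.0], 'left': [157.0, 216.0]}
far z 150.6 col err -1.6
sideA z 147.4 col err -1.3
sideB z 144.0 col err -2.7
2625 242 273 227 340
227 248 267; 237 248 267; 247 246 268; 257 246 269; 267 247 268; 277 248 267; 287 248 267; 297 248 267; 307 248 267; 317 243 272; 327 242 273; 337 242 273;
```

```bash
cat > slope.py <<'E'
from edge import *
# local level frame: predict lower flange edges, fit observed lower boundary, get height differences
def slopes(sc,ctr,z,yaw,tag):
    a=np.radians(yaw); c,q=np.cos(a),np.sin(a); W=lambda x,y:[ctr[0]+(c*x-q*y)/1e3,ctr[1]+(q*x+c*y)/1e3,z]
    T,A,F=[proj(sc,[W(*v)])[0] for v in ((46,56),(-46,56),(-46,-56))]
    h=cv2.cvtColor(sc["pixels"],cv2.COLOR_RGB2HSV); m=cv2.inRange(h,np.array((100,110,40)),np.array((125,255,255)))
    out=[]
    for n,P,Q,L in (("tab->A",T,A,92),("A->far",A,F,112)):
        cols=np.arange(int(P[0]+.25*(Q[0]-P[0])),int(P[0]+.8*(Q[0]-P[0]))); rows=[]
        for x in cols:
            r0=np.interp(x,[P[0],Q[0]],[P[1],Q[1]]); k=np.nonzero(m[int(r0)-14:int(r0)+14,x])[0]; rows.append(k.max()+int(r0)-14+.5 if len(k) else np.nan)
        rows=np.array(rows); ok=~np.isnan(rows); vx,vy,x0,y0=cv2.fitLine(np.c_[cols,rows][ok].astype(np.float32),cv2.DIST_HUBER,0,.01,.01).ravel()
        s=vy/vx; sp=(Q[1]-P[1])/(Q[0]-P[0]); dz=-(s-sp)*(Q[0]-P[0])/.28
        out.append((n,round(s,3),round(sp,3),"rise mm",round(dz,1),"of",L,"off px",round(float(np.nanmean(rows-np.interp(cols,[P[0],Q[0]],[P[1],Q[1]]))),1)))
    print(tag,out)
if __name__=="__main__":
    d=pickle.load(open("d0.pkl","rb"))["scene"]; slopes(d,(.476,.2356),.0285,-19.35,"d0")
    for t,y in (("16",None),):
        pass
    for t in ("18","21","22"):
        sc=pickle.load(open(f"st{t}.pkl","rb"))[0]; o=pickle.load(open(f"w{t}.pkl","rb"))["obs"]; a=np.radians(-19.35)
        tc=o["ee_pos"]; ctr=tc[:2]-np.array([np.cos(a)*57-np.sin(a)*67,np.sin(a)*57+np.cos(a)*67])/1e3+np.array([.9,.43])*.003
        slopes(sc,ctr,tc[2]+.0195-.012,-19.35,t)
E
python3 slope.py
```

```text
d0 [('tab->A', np.float32(0.805), np.float64(0.796), 'rise mm', np.float64(-0.7), 'of', 92, 'off px', -1.0), ('A->far', np.float32(-0.693), np.float64(-0.7), 'rise mm', np.float64(-0.8), 'of', 112, 'off px', -0.1)]
18 [('tab->A', np.float32(1.052), np.float64(0.823), 'rise mm', np.float64(-17.7), 'of', 92, 'off px', 3.4), ('A->far', np.float32(-0.534), np.float64(-0.635), 'rise mm', np.float64(-12.5), 'of', 112, 'off px', 6.7)]
21 [('tab->A', np.float32(0.945), np.float64(0.85), 'rise mm', np.float64(-7.2), 'of', 92, 'off px', 0.3), ('A->far', np.float32(-0.698), np.float64(-0.653), 'rise mm', np.float64(5.4), 'of', 112, 'off px', 0.9)]
22 [('tab->A', np.float32(0.819), np.float64(0.788), 'rise mm', np.float64(-2.5), 'of', 92, 'off px', 0.2), ('A->far', np.float32(-0.609), np.float64(-0.595), 'rise mm', np.float64(1.8), 'of', 112, 'off px', 1.7)]
```

Request:
arm_command([
  {"dx":-0.01,"dy":0.012,"dz":0,"yaw":0,"claw":0.002},
  {"dx":-0.02,"dy":0.0235,"dz":0,"yaw":0,"claw":0.002},
  {"dx":-0.0215,"dy":0.0255,"dz":0,"yaw":0,"claw":0.002},
  {"dx":-0.0215,"dy":0.0255,"dz":0,"yaw":0,"claw":0.002},
  {"dx":-0.0215,"dy":0.0255,"dz":0,"yaw":0,"claw":0.002},
  {"dx":-0.0215,"dy":0.0255,"dz":0,"yaw":0,"claw":0.002},
  {"dx":-0.0215,"dy":0.0255,"dz":0,"yaw":0,"claw":0.002},
  {"dx":-0.0215,"dy":0.0255,"dz":0,"yaw":0,"claw":0.002},
  {"dx":-0.0215,"dy":0.0255,"dz":0,"yaw":0,"claw":0.002},
  {"dx":-0.0215,"dy":0.0255,"dz":0,"yaw":0,"claw":0.002},
  {"dx":-0.0215,"dy":0.0255,"dz":0,"yaw":0,"claw":0.002},
  {"dx":-0.02,"dy":0.0235,"dz":0,"yaw":0,"claw":0.002},
  {"dx":-0.0125,"dy":0.0167,"dz":0.005,"yaw":0,"claw":0.002},
  {"dx":0,"dy":0,"dz":0.01,"yaw":-0.06,"claw":0.002},
  {"dx":0,"dy":0,"dz":0.01,"yaw":-0.08,"claw":0.002},
  {"dx":0,"dy":0,"dz":0.01,"yaw":-0.06,"claw":0.002},
  {"dx":0,"dy":0,"dz":0.003,"yaw":-0.03,"claw":0.002},
  {"dx":0,"dy":0,"dz":0,"yaw":0,"claw":0.002},
  {"dx":0,"dy":0,"dz":0,"yaw":0,"claw":0.002},
], force=100)

```text
clock: 31.2
ee_pos: [0.5222, -0.0645, 0.1035]
eef_rot: [0.943, 0.332, 0.0, 0.0]
ft_force: [0.6, -0.3, -0.6]
width: 0.0075
grip_force: 97.4
```

Run:
```python
from slope import *
from bench import snapshot
s=look("w23"); sc=snapshot("scene"); tp=snapshot("top"); pickle.dump((sc,tp),open("st23.pkl","wb"))
o=s["obs"]; delta(o,[.5227,-.0620,.1055],38.85)
z=o["ee_pos"][2]+.0075
m=mask(tp,(100,130,40),(125,255,255),(230,150,340,260)); f=cv2.morphologyEx(m,cv2.MORPH_OPEN,np.ones((13,13)))
r=rect(tp,f,z+.0025); print(m.sum(),"top rect",np.round(r,2))
for y in (-6.15,r[4]): slopes(sc,(r[0]/1e3,r[1]/1e3),z,y,f"yaw {y:.2f}")
```

```text
clk 31.2 tcp [ 0.5222 -0.0645  0.1035] theta 38.77 w 0.007450349343806096 F [ 0.6  -0.33 -0.61] grip 97.44175380736124
tool shift [ 0.002  -0.0016 -0.002 ] yaw -0.0013
383 top rect [ 432.16 -157.41   34.37   34.75   -1.02]
yaw -6.15 [('tab->A', np.float32(-0.192), np.float64(0.31), 'rise mm', np.float64(46.3), 'of', 92, 'off px', 6.3), ('A->far', np.float32(0.0), np.float64(-1.026), 'rise mm', np.float64(-57.0), 'of', 112, 'off px', -7.5)]Traceback (most recent call last):
  File "<stdin>", line 8, in <module>
  File "slope.py", line 12, in slopes
    rows=np.array(rows); ok=~np.isnan(rows); vx,vy,x0,y0=cv2.fitLine(np.c_[cols,rows][ok].astype(np.float32),cv2.DIST_HUBER,0,.01,.01).ravel()
                                                         ~~~~~~~~~~~^^^^^^^^^^^^^^^^^^^^^^^^^^^^^^^^^^^^^^^^^^^^^^^^^^^^^^^^^^^^^^^^^^
cv2.error: OpenCV(4.12.0) /io/opencv/modules/imgproc/src/linefit.cpp:50: error: (-215:Assertion failed) count > 0 in function 'fitLine2D_wods'
```

Run:
```python
from slope import *
sc,tp=pickle.load(open("st23.pkl","rb")); o=pickle.load(open("w23.pkl","rb"))["obs"]; t=o["ee_pos"]; th=np.radians(38.77); y=38.77-45; a=np.radians(y)
tab=t[:2]+.0029*np.array([np.cos(th),np.sin(th)]); ctr=tab-np.array([np.cos(a)*57-np.sin(a)*67,np.sin(a)*57+np.cos(a)*67])/1e3
print("centre est",ctr*1e3); z=t[2]+.0075
for yy in (y,y+1): slopes(sc,ctr,z,yy,str(yy))
W=lambda x,yv,zz:[ctr[0]+(np.cos(a)*x-np.sin(a)*yv)/1e3,ctr[1]+(np.sin(a)*x+np.cos(a)*yv)/1e3,zz]
for n,(x,yv) in dict(tabc=(46,56),A=(-46,56),B=(46,-56),far=(-46,-56)).items(): print(n,proj(sc,[W(x,yv,z)])[0].round(1),(proj(sc,[W(x,yv,z+.01)])[0]-proj(sc,[W(x,yv,z)])[0]).round(2))
h=cv2.cvtColor(sc["pixels"],cv2.COLOR_RGB2HSV); m=mask(sc,(100,110,40),(125,255,255),(230,130,330,210)); ys,xs=np.nonzero(m); print(len(xs),ext(sc,(230,130,330,210)))
tm=cv2.inRange(cv2.cvtColor(tp["pixels"],cv2.COLOR_RGB2HSV),np.array((100,130,60)),np.array((125,255,255)));k=tm[190:260,230:340]; q=np.nonzero(k); print("top blue",len(q[0]),q[1].min()+230,q[1].max()+230,q[0].min()+190,q[0].max()+190)
```

```text
centre est [ 460.5158739  -123.12049514]
-6.229999999999997 [('tab->A', np.float32(0.356), np.float64(0.32), 'rise mm', np.float64(-3.3), 'of', 92, 'off px', 0.3), ('A->far', np.float32(-1.0), np.float64(-0.989), 'rise mm', np.float64(0.6), 'of', 112, 'off px', 0.6)]
-5.229999999999997 [('tab->A', np.float32(0.37), np.float64(0.308), 'rise mm', np.float64(-5.7), 'of', 92, 'off px', 0.3), ('A->far', np.float32(-1.0), np.float64(-1.034), 'rise mm', np.float64(-2.0), 'of', 112, 'off px', 0.6)]
tabc [258.4 161.5] [-0.01 -2.69]
A [284.  169.8] [ 0.11 -2.74]
B [275.8 146.2] [ 0.06 -2.61]
far [300.5 153.5] [ 0.18 -2.66]
585 {'right': (np.float64(300.0), np.float64(154.0)), 'bot': (np.float64(283.5), np.float64(171.0)), 'top': (np.float64(279.0), np.float64(146.0)), 'left': (np.float64(260.0), np.float64(162.0))}
top blue 672 272 312 205 235
```

Run:
```python
from h import *
for n in ("w22","w23"):
    s=pickle.load(open(n+".pkl","rb")); o=s["obs"]; M=R.from_quat(o["eef_rot"]).as_matrix(); t=o["ee_pos"]
    m=mask(s,(100,120,40),(125,255,255),(200,150,320,384)); ys,xs=np.nonzero(m)
    for dz in (.0315,.0225,.0075):
        g=lambda u,v:((plane(s,[(u,v)],t[2]+dz)[0]-t)@M*1e3).round(1)[:2]
        print(n,dz,ys.min(),"outer end",g(xs[ys==ys.min()].mean(),ys.min()),"width",g(248,290)[1],g(267,290)[1])
    v=cv2.cvtColor(s["pixels"],cv2.COLOR_RGB2HSV)[:,257]; print([(r,int(v[r,2])) for r in range(220,345,6)])
```

```text
w22 0.0315 227 outer end [27.2  0.5] width -3.1 4.0
w22 0.0225 227 outer end [23.6  0.5] width -3.4 4.3
w22 0.0075 227 outer end [17.7  0.5] width -4.0 4.8
[(220, 164), (226, 164), (232, 101), (238, 103), (244, 102), (250, 154), (256, 208), (262, 207), (268, 207), (274, 206), (280, 126), (286, 125), (292, 127), (298, 126), (304, 126), (310, 127), (316, 125), (322, 80), (328, 83), (334, 83), (340, 40)]
w23 0.0315 227 outer end [27.1  0.4] width -3.2 4.0
w23 0.0225 227 outer end [23.5  0.4] width -3.5 4.3
w23 0.0075 227 outer end [17.6  0.4] width -4.1 4.8
[(220, 125), (226, 127), (232, 105), (238, 108), (244, 109), (250, 157), (256, 205), (262, 204), (268, 206), (274, 201), (280, 125), (286, 121), (292, 123), (298, 125), (304, 125), (310, 126), (316, 125), (322, 81), (328, 80), (334, 82), (340, 40)]
```

Request:
arm_command([
  {"dx":0.002,"dy":-0.0015,"dz":-0.002,"yaw":0,"claw":0.002},
  {"dx":0,"dy":0,"dz":0,"yaw":0,"claw":0.002},
  {"dx":0,"dy":0,"dz":0,"yaw":0,"claw":0.002},
  {"dx":0,"dy":0,"dz":0,"yaw":0,"claw":0.002},
])

```text
clock: 31.85
ee_pos: [0.5227, -0.0619, 0.1052]
eef_rot: [0.943, 0.332, -0.0, -0.0]
ft_force: [-0.2, 0.6, -1.3]
width: 0.008
grip_force: 97.4
```

Run:
```python
from slope import *
from bench import snapshot
s=look("w24"); o=s["obs"]; M=R.from_quat(o["eef_rot"]).as_matrix(); t=o["ee_pos"]
v=cv2.cvtColor(s["pixels"],cv2.COLOR_RGB2HSV)[:,254:261].mean(1); print([(r,int(v[r,0]),int(v[r,2])) for r in list(range(222,230))+list(range(245,258))])
g=lambda r,dz:((plane(s,[(257,r)],t[2]+dz)[0]-t)@M*1e3).round(1)[0]
print("bottom",g(226.5,.0075),"top", [(r,g(r,.0315)) for r in (248,250,252)])
sc=snapshot("scene"); th=np.radians(38.8); y=-6.2; a=np.radians(y)
tab=t[:2]+.0033*np.array([np.cos(th),np.sin(th)]); ctr=tab-np.array([np.cos(a)*57-np.sin(a)*67,np.sin(a)*57+np.cos(a)*67])/1e3
print("centre",(ctr*1e3).round(1)); slopes(sc,ctr,t[2]+.0075,y,"now")
d0=pickle.load(open("d0.pkl","rb"))["scene"]
for n,i in (("d0",d0),("now",sc)):
    h=cv2.cvtColor(i["pixels"],cv2.COLOR_RGB2HSV)
    for nm,lo,hi,roi in (("meter",(18,150,120),(30,255,255),(150,170,215,210)),("cutter",(0,150,100),(6,255,255),(255,245,300,300))):
        mm_=mask(i,lo,hi,roi); q=np.nonzero(mm_); print(n,nm,len(q[0]),q[1].mean().round(1),q[0].mean().round(1))
# white cover in the top view: centre now
tp=snapshot("top"); h=cv2.cvtColor(tp["pixels"],cv2.COLOR_RGB2HSV); w=cv2.inRange(h,np.array((0,0,140)),np.array((180,60,255)));k=np.zeros_like(w);k[185:250,145:205]=w[185:250,145:205]
n_,l,st,c=cv2.connectedComponentsWithStats(k); i=1+np.argmax(st[1:,4]); f=cv2.morphologyEx((l==i).astype(np.uint8),cv2.MORPH_OPEN,np.ones((9,9))); print("white",st[i],np.round(rect(tp,f,.0225),1))
```

```text
clk 31.85 tcp [ 0.5227 -0.0619  0.1052] theta 38.82 w 0.007970241677055885 F [-0.17  0.61 -1.31] grip 97.44155431108084
[(222, 68, 128), (223, 68, 129), (224, 67, 128), (225, 68, 129), (226, 68, 128), (227, 111, 105), (228, 111, 106), (229, 111, 153), (245, 111, 108), (246, 111, 109), (247, 111, 110), (248, 111, 110), (249, 111, 134), (250, 110, 156), (251, 111, 179), (252, 110, 187), (253, 110, 192), (254, 110, 197), (255, 110, 203), (256, 110, 203), (257, 110, 203)]
bottom 17.8 top [(248, np.float64(19.0)), (250, np.float64(18.2)), (252, np.float64(17.4))]
centre [ 461.3 -120.3]
now [('tab->A', np.float32(0.415), np.float64(0.32), 'rise mm', np.float64(-8.7), 'of', 92, 'off px', 0.2), ('A->far', np.float32(-1.0), np.float64(-0.989), 'rise mm', np.float64(0.7), 'of', 112, 'off px', 0.2)]
d0 meter 386 180.2 197.0
d0 cutter 133 272.2 272.8
now meter 397 180.4 197.0
now cutter 131 272.1 272.8
white [ 145  185   50   61 1421] [469.1 248.6  83.6  97.4 -14.5]
```

Run:
```python
from h import *
from bench import snapshot, robot, sign_off
sc=snapshot("scene"); d0=pickle.load(open("d0.pkl","rb"))["scene"]
for n,i in (("d0",d0),("now",sc)):
    p=i["pixels"][230:260,252:268].astype(int); m=p.min(2)>140; q=np.nonzero(m); print(n,"white tab",len(q[0]),q[1].mean().round(2)+252,q[0].mean().round(2)+230)
o=robot.observe(); print(o["clock"],o["ft_force"].round(1),np.abs(o["joint_velocities"]).max())
print(sign_off())
```

```text
d0 white tab 63 255.46 242.41
now white tab 66 255.64 242.44
32.05 [-0.2 -0.6 -1.1] 0.0015153905378634126
the job is handed in; nothing more can be done
None
```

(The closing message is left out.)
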